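Load the dish carrier under the microscope and step the counter to its bar

ROBOT

A 6-joint arm with a two-finger parallel gripper is mounted at the origin on the work surface. World frame = base frame: x ahead of the robot, y to its left, z up, the work surface at z = 0. Lengths are in m, angles in degrees, forces in N, time in s.
With the tool pointing down it reaches from about 0.25 to 0.8 m from the base axis. Payload 8.5 kg.
Tool frame: the origin (TCP) lies at the very end of the fingers, on their centre line; the grasp point (between the pads) lies grip_point_offset behind it (grip_point_offset is the distance from the TCP to the grasp point, in m); z points along the fingers, y is the direction in which the jaws open and shut (so a half turn about z gives the same grasp; the last joint's range is limited). The gripper opens to 85 mm and grips with 20 to 120 N. Pads are 22 mm wide; open, the fingers measure 114 mm over their backs; the gripper's body (76 mm by 85 mm) begins 54 mm behind the grasp point. The pads swing forward as they close: fully open they stand 13 mm farther back than shut.
Start: joints at [76.146, 13.648, -0.773, 75.585, 0, 90], TCP at [0.126, 0.51, 0.209] pointing down, gripper open.
Joint ranges: [-152.45, 152.45], [-59.26, 108.67], [-65.41, 83.53], [-104.44, 129.93], [-82.83, 76.93], [-180, 180]. Speed limits (degrees/s): [127.2, 127.2, 159.86, 180, 180, 180].

INTERFACE

Orientations are given as a 3x3 rotation matrix whose columns are the frame's x, y, z axes.
In Python, from bench import state, capture, get_calibration, job_done, cut_out, pinpoint, grip_point_offset gives the robot as it stands.
- The arm moves only by the shell command python3 -m inch 'ROWS' [OPENING]. ROWS is JSON, one flat list of numbers, 4 for each row, row after row: the shift along the tool's x, y, z in m, then the turn about the tool's z in degrees. In form: [dx, dy, dz, yaw, dx, dy, dz, yaw, ...]. A call has exactly 10 rows; each row shifts and turns the commanded pose from where the row before left it, along the tool's axes as they then stand; what a row does not reach is not made up. A row lasts 1/10 s, in which the tool goes at most 50 mm and 8.59 degrees, less where a joint would pass 70% of its speed; a pose out of reach is approached as far as the arm can. A call is refused whole if a number of a shift passes 0.05 or a number of a turn 8.59, either way. A call with a gripper value outside its range is refused whole. OPENING is the opening, from 0 (shut) to 1 (fully open), set as the call begins (- or left out, the last holds). The fingers move at their own pace and stop on an object; the grip force is fixed at half the most. Time passes only in rows, so rows that do not move let the fingers close, or fill a call up. It gives the time, the measured TCP pose, the force and the opening at its end, in the units of the state.
- state(): the state, without advancing time (a new reading comes with each control period).
- capture(name): name is "scene" or "side" or "wrist"; returns the picture (400x640x3 uint8, red, green, blue); there is no depth.
- get_calibration(name): a dict with "vertical_fov" (degrees; the focal length in pixels is half the picture's height over the tangent of half this angle, whatever the lens; pixels are square), "cx", "cy" (the principal point, pixels), "camera_from_world" (4x4, takes a point from world to camera coordinates). Camera axes: x right, y down, z forward; pixel columns grow to the right and rows downward; lengths in m; the calibration is good to about 2 mm. A picture is of the moment at which its call begins: read the wrist's pose just before it. get_calibration takes no time and is no camera call; for the wrist camera it gives the pose at the moment of the call.
- job_done(): hands the job in, once; it reports no verdict.
Trained networks look in the newest picture that a camera, given by its name, has taken for a name from the list of things; names that differ only in an ending like _2 or _b are one class to them, and where a whole thing is asked for, a point or a joint stands for the part that bears it (a point fixed in the world has none). Each returns a list of dicts, best first, with "score" (0 to 1); they miss things now and then, are a little off and sometimes report something else, mostly with a low value. They report only what shows in the picture. A call takes as long as a camera call.
- cut_out(camera, label): "region" (400x640 bool, what is visible of it) and "rect" ([centre column, centre row, width, height] as shares, 0 to 1, of the picture: columns of its width, rows of its height, round what is visible of it).
- pinpoint(camera, label): "centre" ([column, row] as shares, 0 to 1, of the picture: columns of its width, rows of its height: a listed point, or the origin of a listed thing).
The state is a dict: "t": time; "joint_pos": joint angles; "joint_vel": joint speeds; "joint_torque": joint torques, N m; "position": TCP position; "orientation": TCP orientation; "ft_force": force on the tool from outside, world axes, zero at the start; "moment": the same for the moment, N m; "finger_gap": finger opening in m.
Only numpy, scipy, OpenCV 4.12 (cv2) and the standard library are available. Lean on these libraries where they do the work, as an engineer would, in place of code of your own. Each camera call takes 0.05 s, during which the arm holds its last target.

TASK

Draw the aluminium carrier with the round glass dish out of the storage rack (not the one with the square frame) and slide it dish first, held by the fin on its tail since there is no room for a hand under the lens, between the guide rails on the microscope's base until it is fully home against the end stop, the dish under the lens; keep it level all the way and let go of it. Then press the counter's step button, a full stroke at a time, until the black bar on the drum stands at the two pointers. Turn the drum only by its button, do not bump the microscope, and leave everything else where it stands.

Things in the scene. Friction and masses are not known exactly. Their poses are not given: they have to be found in the camera images.
- dishcar_c (a point): Centre (9 mm above the underside, half-way up the plate) of the carrier to load: an aluminium plate 200 x 50 x 18 mm; x axis along it from tail to head, z up. A round glass dish sits on the head, 58 mm ahead of the centre; a grip fin stands on the tail, 78 mm behind. About 0.24 kg, balance point some 10 mm behind the centre.
- dishcar: The same carrier, origin at the middle of its underside. At the start it lies on the table in one of the rack's two bays (which one varies), its tail inside under the roof, its head end sticking out by about 97 mm.
- dish (a point): Foot of the round glass dish (42 mm across, 12 mm high) at its centre, on the top face of the carrier's plate, 18 mm above the carrier's underside; axes as the carrier's.
- fin (a point): Middle of the grip fin, 38 mm above the carrier's underside. The fin is 36 mm long (along the carrier's x), 16 mm thick (along y) and rises from the plate's top (18 mm) to 57 mm above the underside. Hidden under the rack's roof at the start. Axes as the carrier's.
- slidecar_c (a point): Centre (half-way up the plate) of the other carrier, alike but with a square black frame 42 x 40 x 10 mm in place of the round dish; it lies in the other bay and stays there. Axes alike.
- rack: Fixed grey storage rack, 115 (x) x 222 (y) x 68 mm high, origin under its middle. Two bays 58 mm wide, 110 mm apart centre to centre, roof underside at 62 mm, no floor, open only on its -x side, back wall at x = +55 mm. A carrier comes out straight along the rack's -x and is clear after 107 mm.
- scope: Fixed stereo microscope, origin on the table under the lens axis; carriers go in along its +x. Base plate 20 mm high, x from -130 to +190 mm, 200 mm wide. Lens barrel on the axis: lower rim 115 mm above the table, 56 mm across, widening to 84 mm from 210 mm up to 330 mm, top 360 mm; arm and column (400 mm high) at x above +10 mm.
- lens_spot (a point): Point on the base's top face (20 mm above the table) on the lens axis; axes as the microscope's. Guide rails on the base: 14 mm high, 56 mm apart inside, x from -56 to +44 mm, flaring to 68 mm apart at x = -86 mm. The end stop's face is at x = +42 mm; home, the carrier's head end touches it and the dish is on the lens axis.
- counter: Fixed grey bench counter, 155 x 90 mm, origin on the table under the drum's axle; drum between two cheeks, button in front of it (at x = -80 mm). Highest point 116 mm.
- wheel: The counter's white ten-sided drum, 82 mm across the flats, 46 mm wide, axle along y at 70 mm height, its upper part open to view. Nine faces carry 1 to 9 black dots, the tenth a raised black bar right across. Not to be touched.
- drum (a joint): Drum angle in rad: 0 with the bar at the pointers, negative before; starts 2.6 to 5.9 faces before. A full press turns it on by one face (0.628), its top moving towards the button; the first press may turn it less, as it may start between faces; then it stops on whole faces. It does not turn back. Past the bar, almost a whole further turn is needed.
- bar (a point): Middle of the bar's face on the drum; at the pointers it is on top, 111 mm above the table.
- pointer (a point): Point between the two black pointers on the cheeks, 111 mm above the table: where the bar's middle must come.
- step (a joint): Travel of the step button in m: 0 at rest, 0.021 fully down at its stop; presses straight down against a spring, about 3 N on the way, more only at the stop, and springs back up. It must come up again fully (under 0.002) between presses.
- step_top (a point): Centre of the round black button's top face, 34 mm across, 116 mm above the table at rest; z up.
- jar1_c (a point): Glass specimen jar with a white cap and paper band, 56 mm across, 85 mm high, standing; this point at its centre. A bystander.
- jar2_c (a point): Small plain glass jar with a steel cap, 52 mm across, 70 mm high, standing; this point at its centre. A bystander.
- bottle_c (a point): Amber glass bottle, 60 mm across, 115 mm high, standing; this point at its centre. A bystander.
- slidebox_c (a point): Cardboard box 90 x 65 x 32 mm, lying; this point at its centre. A bystander.
- brush_c (a point): Brush with a wooden handle, 170 mm long along its x axis, lying flat, about 20 mm high; this point at its centre. A bystander.

How it is judged:
By the outcome, as a careful person would: the job done as asked, in the order asked, and still so for the second after the job is handed in, with the robot touching nothing.
It also fails if it takes over 72 s, if anything falls off the work surface, if the arm or the gripper's body presses on something with over 40 N, if the wrist force passes 120 N, or if a joint passes its speed limit or range.

## Working session

There is one attempt and no reset: what is moved stays moved. The work goes in short steps, Python scripts to look and compute and a shell command to move; the robot and the scene stay as the last step left them, time stands still between calls to the robot, and variables do not carry over. Pictures are saved under pics/ and viewed, and the job is handed in when it is done.

```bash
mkdir -p pics; ls
python3 - <<'E'
from bench import *
import cv2,numpy as np
s=state();print({k:np.round(v,3).tolist() for k,v in s.items()});print(grip_point_offset)
for n in ["scene","side","wrist"]:
    c=get_calibration(n);print(n,c["vertical_fov"],c["cx"],c["cy"],np.round(c["camera_from_world"],3).tolist())
    im=capture(n);cv2.imwrite(f"pics/{n}0.png",im[:,:,::-1])
E
```

```text
pics
{'t': 0.0, 'joint_pos': [76.147, 13.682, -0.818, 75.585, 0.0, 90.001], 'joint_vel': [-0.002, 0.007, -0.062, 0.011, -0.053, 0.018], 'joint_torque': [-0.001, -53.878, 34.644, 0.018, -0.0, -0.0], 'position': [0.126, 0.509, 0.208], 'orientation': [[-0.971, 0.239, -0.0], [0.239, 0.971, -0.001], [0.0, -0.001, -1.0]], 'ft_force': [-0.031, 0.129, 0.446], 'moment': [-0.032, 0.033, 0.006], 'finger_gap': 0.085}
0.0187
scene 52.75007383204932 317.32362449416064 195.75679494420157 [[-0.807, 0.591, -0.007, 0.423], [0.348, 0.466, -0.813, -0.125], [-0.477, -0.659, -0.582, 1.265], [0.0, 0.0, 0.0, 1.0]]
side 54.5108251297396 322.4435826768498 201.12519143381007 [[0.905, -0.425, 0.015, -0.459], [-0.288, -0.639, -0.713, 0.222], [0.313, 0.641, -0.701, 0.965], [0.0, 0.0, 0.0, 1.0]]
wrist 70.77976476316658 314.05774311391787 205.5386565324933 [[0.24, 0.971, -0.002, -0.525], [0.936, -0.231, 0.264, -0.034], [0.256, -0.065, -0.964, 0.378], [0.0, 0.0, 0.0, 1.0]]
```

View pics/scene0.png

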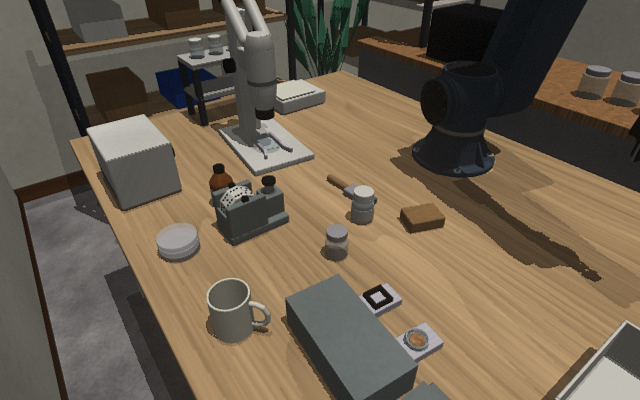

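View pics/side0.png

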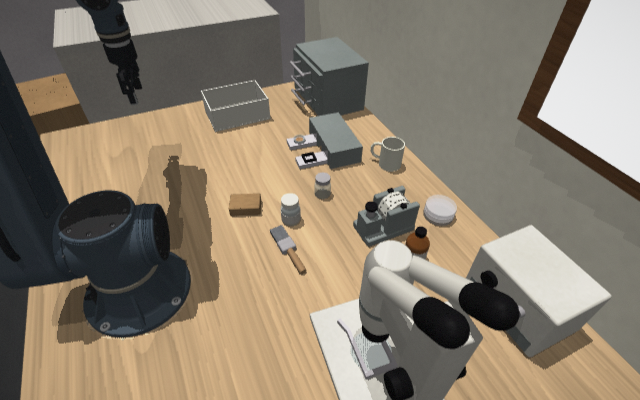

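View pics/wrist0.png

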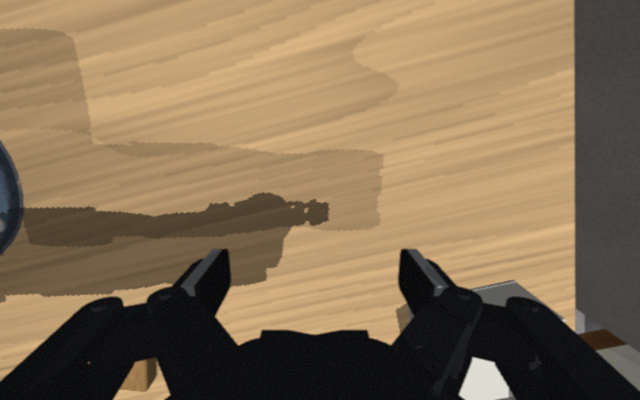

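```bash
cat > h.py <<'E'
from bench import *
import numpy as np, cv2
from scipy.optimize import least_squares
def cam(n):
    c=get_calibration(n);f=200/np.tan(np.radians(c["vertical_fov"]/2));return f,c["cx"],c["cy"],np.array(c["camera_from_world"])
def proj(n,P,c=None):
    f,cx,cy,T=c or cam(n);P=np.atleast_2d(P);q=P@T[:3,:3].T+T[:3,3];return np.c_[f*q[:,0]/q[:,2]+cx,f*q[:,1]/q[:,2]+cy]
def ray(n,uv,c=None):
    f,cx,cy,T=c or cam(n);d=T[:3,:3].T@np.array([(uv[0]-cx)/f,(uv[1]-cy)/f,1]);o=-T[:3,:3].T@T[:3,3];return o,d/np.linalg.norm(d)
def atz(n,uv,z,c=None):
    o,d=ray(n,uv,c);return o+d*(z-o[2])/d[2]
def tri(rs):
    A=sum(np.eye(3)-np.outer(d,d) for o,d in rs);b=sum((np.eye(3)-np.outer(d,d))@o for o,d in rs);p=np.linalg.solve(A,b)
    return p,[np.linalg.norm((np.eye(3)-np.outer(d,d))@(p-o)) for o,d in rs]
def pp(n,l):
    r=pinpoint(n,l)
    return [(np.array(x["centre"])*[640,400],x["score"]) for x in r]
E
python3 - <<'E'
from h import *
for n in ["scene","side"]: capture(n)
Z=dict(dishcar_c=.009,dish=.018,dishcar=0,slidecar_c=.009,rack=0,scope=0,lens_spot=.02,counter=0,step_top=.116,pointer=.111,bar=None,wheel=.07,jar1_c=.0425,jar2_c=.035,bottle_c=.0575,slidebox_c=.016,brush_c=.01)
for l,z in Z.items():
    rs=[];o=l+": "
    for n in ["scene","side"]:
        r=pp(n,l)
        if r:
            o+=f"{n} {np.round(r[0][0],1)} {r[0][1]:.2f} "
            if z is not None:o+=f"{np.round(atz(n,r[0][0],z),3)} "
            rs.append(ray(n,r[0][0]))
    if len(rs)==2:
        p,e=tri(rs);o+=f" TRI {np.round(p,3)} {np.round(e,3)}"
    print(o)
E
```

```text
dishcar_c: side [314.9 138.6] 0.86 [0.662 0.396 0.009] 
dish: scene [416.8 338. ] 0.92 [0.595 0.394 0.018] side [300.9 138.7] 0.57 [0.611 0.404 0.018]  TRI [0.604 0.396 0.027] [0.003 0.003]
dishcar: side [314.9 138.6] 0.86 [0.667 0.407 0.   ] 
slidecar_c: scene [355.5 316.3] 0.72 [0.646 0.289 0.009] side [327.4 151.9] 0.85 [0.669 0.305 0.009]  TRI [0.658 0.294 0.022] [0.005 0.005]
rack: scene [344.2 351. ] 0.61 [0.706 0.329 0.   ] side [333.3 146.6] 0.87 [0.708 0.336 0.   ]  TRI [0.706 0.331 0.003] [0.001 0.001]
scope: scene [266.8 150.1] 0.91 [ 0.447 -0.382  0.   ] side [371.3 353.9] 0.66 [ 0.446 -0.383  0.   ]  TRI [ 0.446 -0.383 -0.   ] [0. 0.]
lens_spot: scene [269.6 143.7] 0.95 [ 0.435 -0.381  0.02 ] side [369.  349.7] 0.72 [ 0.44 -0.38  0.02]  TRI [ 0.438 -0.38   0.022] [0.002 0.002]
counter: scene [244.5 232.5] 0.81 [ 0.697 -0.062  0.   ] side [388.7 222.8] 0.88 [ 0.691 -0.064  0.   ]  TRI [ 0.694 -0.063 -0.002] [0.002 0.002]
step_top: scene [267.  177.8] 0.50 [ 0.613 -0.079  0.116] side [371.1 202.3] 0.58 [ 0.617 -0.066  0.116]  TRI [ 0.616 -0.071  0.121] [0.002 0.002]
pointe
[... 281 characters left out ...]
0.07 ] side [399.3 207.2] 0.78 [ 0.708 -0.077  0.07 ]  TRI [ 0.696 -0.078  0.075] [0.008 0.008]
jar1_c: scene [362.5 205.5] 0.56 [0.436 0.068 0.042] side [287.9 206.9] 0.62 [0.433 0.078 0.042]  TRI [0.435 0.072 0.046] [0.004 0.004]
jar2_c: scene [336.6 246.8] 0.95 [0.574 0.139 0.035] side [318.7 183.4] 0.71 [0.56  0.142 0.035]  TRI [0.566 0.14  0.032] [0.006 0.006]
bottle_c: scene [223.7 185.9] 0.88 [ 0.68  -0.194  0.057] 
slidebox_c: scene [421.3 216. ] 0.90 [0.324 0.161 0.016] side [245.5 203. ] 0.58 [0.331 0.171 0.016]  TRI [0.33  0.165 0.022] [0. 0.]
brush_c: scene [350.  189.5] 0.50 [ 0.385 -0.039  0.01 ] side [332.2 148.8] 0.58 [0.692 0.314 0.01 ]  TRI [0.571 0.134 0.178] [0.025 0.025]
```

Run:
```python
from h import *
a=cv2.imread("pics/scene0.png");b=cv2.imread("pics/side0.png")
def z(im,x,y,w,h,k,n):cv2.imwrite("pics/"+n,cv2.resize(im[y:y+h,x:x+w],None,fx=k,fy=k,interpolation=cv2.INTER_CUBIC))
z(a,205,90,130,95,6,"z1.png");z(b,280,110,100,75,8,"z2.png");z(a,270,260,190,140,4,"z3.png");z(b,300,280,160,120,5,"z4.png");z(a,200,165,100,75,8,"z5.png")
```

```text
(no output)
```

View pics/z1.png

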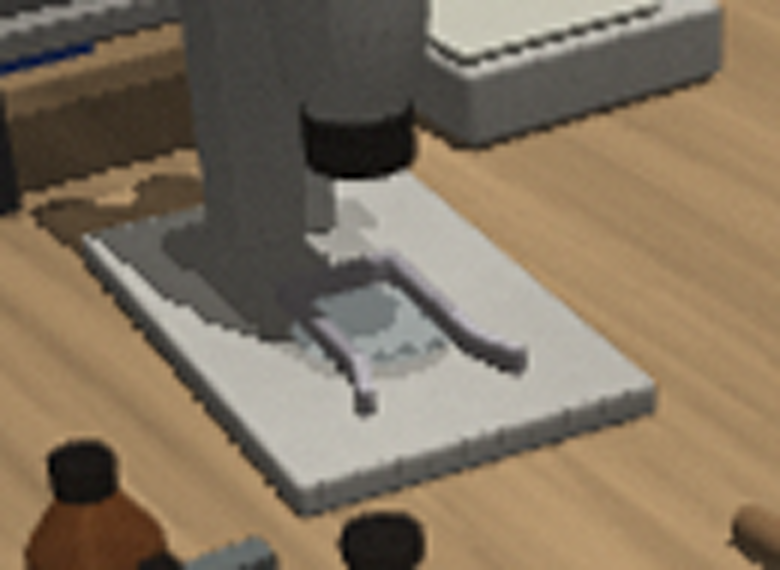

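View pics/z2.png

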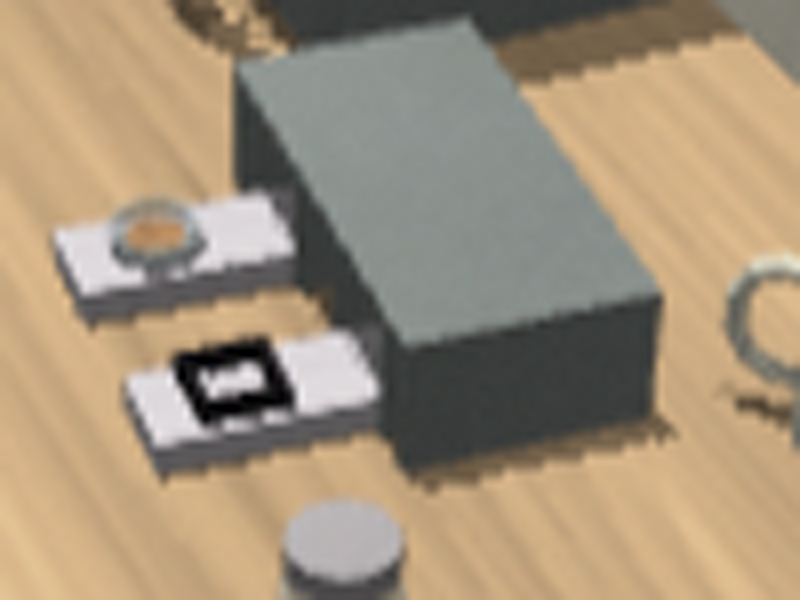

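View pics/z3.png

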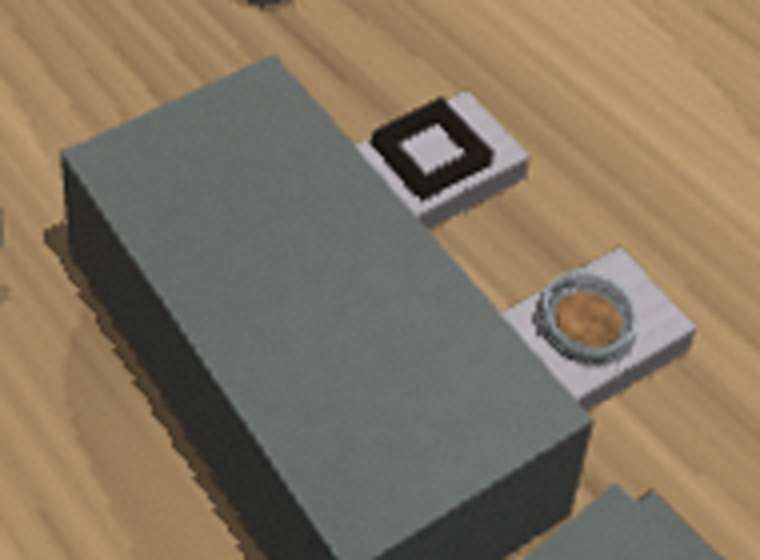

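View pics/z5.png

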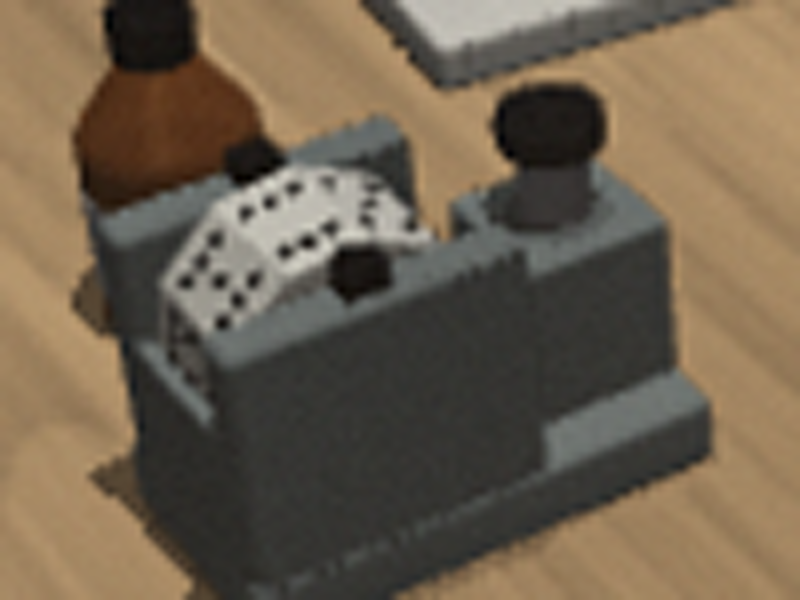

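Run:
```python
from h import *
def L(n,t,z,pts):
    for p in pts: print(t,n,np.round(atz(n,p,z),4))
def fit(n_pts,loc,z):
    # fit pose x,y,yaw
    def r(q):
        c,s=np.cos(q[2]),np.sin(q[2]);out=[]
        for n,p,l in n_pts:
            P=[q[0]+c*l[0]-s*l[1],q[1]+s*l[0]+c*l[1],l[2]]
            out+=list(proj(n,P)[0]-p)
        return out
    s=least_squares(r,loc);print(np.round(s.x,4),np.degrees(s.x[2]).round(2),"px res",np.round(s.fun,1))
L("scene","base",.02,[(314.2,154.2),(255.5,171.7),(219.7,129.5),(273.3,119.2)])
L("scene","rack",.068,[(285.8,298),(339,274.2),(418,366.2)])
L("side","rack",.068,[(309.8,118.1),(338.5,112.5),(362.5,147.1),(330.6,153.4)])
L("scene","car",.018,[(425.5,322.5),(443.8,341.2)])
L("side","car",.018,[(286.9,139.4),(290.6,147.1)])
b=.0575;h=.111
fit([("scene",(285.8,298),(b,-h,.068)),("scene",(339,274.2),(-b,-h,.068)),("scene",(418,366.2),(-b,h,.068)),
("side",(309.8,118.1),(-b,h,.068)),("side",(338.5,112.5),(b,h,.068)),("side",(362.5,147.1),(b,-h,.068)),("side",(330.6,153.4),(-b,-h,.068))],[.7,.33,0],0)
fit([("scene",(314.2,154.2),(-.13,.1,.02)),("scene",(255.5,171.7),(-.13,-.1,.02)),("scene",(219.7,129.5),(.19,-.1,.02)),("scene",(273.3,119.2),(.19,.1,.02))],[.446,-.382,-1.5],0)
fit([("scene",(314.2,154.2),(-.13,-.1,.02)),("scene",(255.5,171.7),(-.13,.1,.02)),("scene",(219.7,129.5),(.19,.1,.02)),("scene",(273.3,119.2),(.19,-.1,.02))],[.446,-.382,-1.5],0)
fit([("scene",(425.5,322.5),(.1,-.025,.018)),("scene",(443.8,341.2),(.1,.025,.018)),("side",(286.9,139.4),(.1,.025,.018)),("side",(290.6,147.1),(.1,-.025,.018))],[.65,.39,3.1],0)
fit([("scene",(425.5,322.5),(.1,.025,.018)),("scene",(443.8,341.2),(.1,-.025,.018)),("side",(286.9,139.4),(.1,-.025,.018)),("side",(290.6,147.1),(.1,.025,.018))],[.65,.39,3.1],0)
```

```text
base scene [ 0.3601 -0.2399  0.02  ]
base scene [ 0.5543 -0.2594  0.02  ]
base scene [ 0.5197 -0.5721  0.02  ]
base scene [ 0.3299 -0.5323  0.02  ]
rack scene [0.7528 0.2176 0.068 ]
rack scene [0.6401 0.2294 0.068 ]
rack scene [0.662  0.4489 0.068 ]
rack side [0.6632 0.4433 0.068 ]
rack side [0.7758 0.435  0.068 ]
rack side [0.7524 0.2124 0.068 ]
rack side [0.6406 0.2249 0.068 ]
car scene [0.5572 0.3808 0.018 ]
car scene [0.5614 0.4263 0.018 ]
car side [0.5628 0.4208 0.018 ]
car side [0.5578 0.3726 0.018 ]
[ 0.708   0.3325 -0.104 ] -5.96 px res [-0.9 -0.3 -0.1 -0.6 -0.1  0.1 -0.8 -0.7 -0.  -0.3 -0.2 -0.7 -0.8 -0.5]
[ 0.38   -0.4605  0.5451] 31.23 px res [ -0.7 -34.6   8.6 -60.6  -4.8  20.7  -1.8  43.2]
[ 0.443  -0.3743 -1.692 ] -96.95 px res [ 1.5  0.8 -0.8  0.7 -0.2 -0.3 -0.5 -2.4]
[ 0.4604  0.4142 -0.115 ] -6.59 px res [-1.1 -1.1  0.2  0.9 -0.7 -1.  -0.8 -0.8]
[0.6591 0.3913 3.0266] 173.41 px res [-1.1 -1.1  0.2  0.9 -0.7 -1.  -0.8 -0.8]
```

```bash
cat >> h.py <<'E'
def tyaw(s=None):
    R=np.array((s or state())["orientation"]);return np.degrees(np.arctan2(R[1,0],R[0,0]))
def plan(xyz,yaw,n,dec=4):
    """rows (tool axes) from measured pose to world xyz & tool-x yaw deg; smooth; n rows"""
    s=state();p=np.array(s["position"]);y=tyaw(s);dy=(yaw-y+180)%360-180
    t=np.arange(n+1)/n; w=(1-np.cos(np.pi*t))/2 if n>4 else t
    cp=np.zeros(3);cy=y;D=np.array(xyz)-p;out=[]
    for i in range(n):
        d=D*w[i+1]-cp;a=np.radians(cy)
        ax=np.array([np.cos(a),np.sin(a),0]);ay=np.array([np.sin(a),-np.cos(a),0])
        r=[round(d@ax,dec),round(d@ay,dec),round(-d[2],dec),round(-(dy*w[i+1]-(cy-y)),1)]
        cp=cp+ax*r[0]+ay*r[1]+np.array([0,0,-r[2]]);cy-=r[3];out.append(r)
    for k in range(0,n,10): print("  ".join(",".join("%g"%v for v in r) for r in out[k:k+10]))
    m=np.array(out);print("max row",np.linalg.norm(m[:,:3],axis=1).max().round(3),np.abs(m[:,3]).max())
E
python3 - <<'E'
from h import *
plan([.606,.397,.17],173.9,18,3)
s=state();f,cx,cy,T=cam("wrist");o=-T[:3,:3].T@T[:3,3];R=np.array(s["orientation"]);print("cam in tool",R.T@(o-s["position"]), R.T@T[2,:3])
E
```

```text
-0.004,0,0,-0.1  -0.011,0,0.001,-0.1  -0.018,0,0.002,-0.3  -0.025,0,0.002,-0.4  -0.03,0,0.002,-0.5  -0.035,-0,0.003,-0.5  -0.039,-0.001,0.003,-0.7  -0.042,-0.002,0.003,-0.6  -0.043,-0.001,0.003,-0.7  -0.042,-0.003,0.004,-0.7
-0.042,-0.003,0.003,-0.6  -0.039,-0.003,0.003,-0.6  -0.035,-0.003,0.003,-0.6  -0.03,-0.003,0.002,-0.4  -0.024,-0.003,0.002,-0.4  -0.019,-0.002,0.001,-0.3  -0.011,-0.001,0.001,-0.2  -0.003,-0,0.001,-0.1
max row 0.043 0.7
cam in tool [ 0.06697811  0.00050387 -0.16484328] [-2.64186901e-01 -9.29991465e-04  9.64471055e-01]
```

```bash
python3 -m inch '[-0.004,0,0,-0.1,  -0.011,0,0.001,-0.1,  -0.018,0,0.002,-0.3,  -0.025,0,0.002,-0.4,  -0.03,0,0.002,-0.5,  -0.035,0,0.003,-0.5,  -0.039,-0.001,0.003,-0.7,  -0.042,-0.002,0.003,-0.6,  -0.043,-0.001,0.003,-0.7,  -0.042,-0.003,0.004,-0.7]' && python3 -m inch '[-0.042,-0.003,0.003,-0.6,  -0.039,-0.003,0.003,-0.6,  -0.035,-0.003,0.003,-0.6,  -0.03,-0.003,0.002,-0.4,  -0.024,-0.003,0.002,-0.4,  -0.019,-0.002,0.001,-0.3,  -0.011,-0.001,0.001,-0.2,  -0.003,0,0.001,-0.1, 0,0,0,0, 0,0,0,0]'
python3 - <<'E'
from h import *
s=state();print(s["t"],np.round(s["position"],4),tyaw(s))
c=cam("wrist");im=capture("wrist");cv2.imwrite("pics/w1.png",im[:,:,::-1])
for l,z in [("dish",.018),("dishcar_c",.009),("slidecar_c",.009),("rack",0)]:
    for u,sc in pp("wrist",l)[:2]: print(l,np.round(u,1),round(sc,2),np.round(atz("wrist",u,z,c),4))
E
```

```text
t: 2.95
position: [0.4096, 0.4423, 0.1855]
orientation: [[-0.987, 0.161, 0.0], [0.161, 0.987, 0.0], [-0.0, 0.0, -1.0]]
ft_force: [-0.2, 0.7, -0.8]
finger_gap: 0.0849
t: 3.95
position: [0.605, 0.3978, 0.1697]
orientation: [[-0.994, 0.105, -0.0], [0.105, 0.994, -0.0], [0.0, -0.0, -1.0]]
ft_force: [-0.2, 0.1, 1.0]
finger_gap: 0.0852
3.95 [0.605  0.3978 0.1697] 173.9759344610814
dish [317.1 181.3] 0.73 [0.5966 0.4024 0.018 ]
dishcar_c [314.4 229.2] 0.96 [0.6571 0.3929 0.009 ]
dishcar_c [311.6 227.6] 0.76 [0.6547 0.3897 0.009 ]
slidecar_c [224.8 228.5] 0.67 [0.6447 0.2837 0.009 ]
slidecar_c [311.3 225.6] 0.22 [0.652  0.3896 0.009 ]
rack [273.4 266.4] 0.91 [0.7061 0.3337 0.    ]
```

View pics/w1.png

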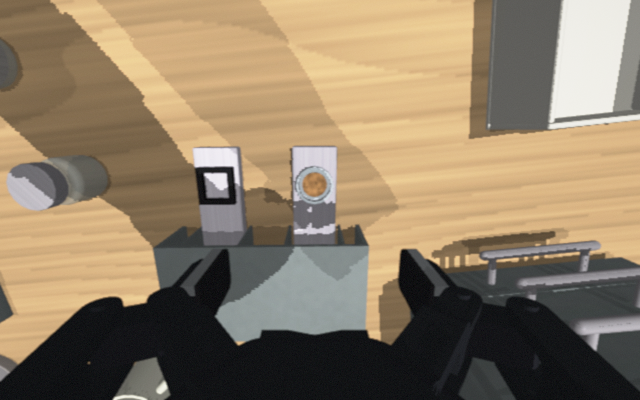

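Run:
```python
from h import *
im=cv2.imread("pics/w1.png");cv2.imwrite("pics/w1z.png",cv2.resize(im[130:260,180:380],None,fx=4,fy=4,interpolation=cv2.INTER_CUBIC))
for p in [(293,147),(336,146.5),(293,235),(336,235)]: print(np.round(atz("wrist",p,.018),4))
```

```text
[0.556 0.38  0.018]
[0.5604 0.4272 0.018 ]
[0.6589 0.3671 0.018 ]
[0.6643 0.4184 0.018 ]
```

View pics/w1z.png

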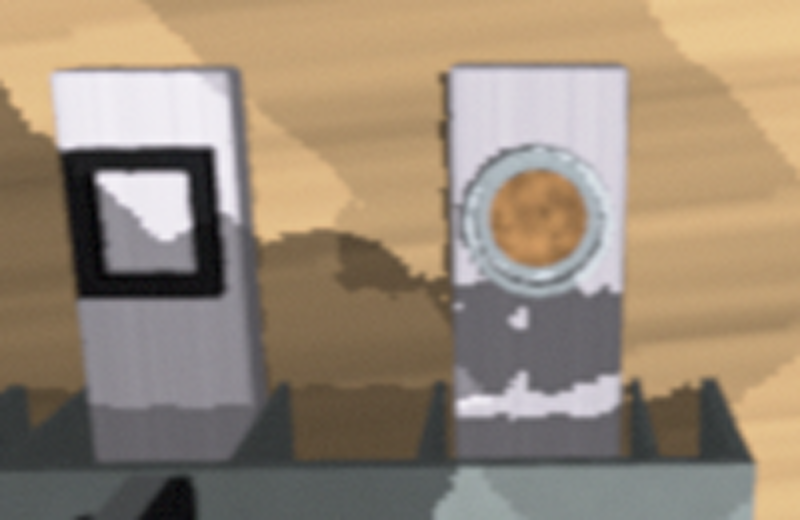

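Run:
```python
from h import *
plan([.610,.398,.004],174.0,10,4)
```

```text
-0.0001,0,0.0041,-0  -0.0004,0.0001,0.0117,-0  -0.0005,0,0.0184,-0  -0.0006,0.0001,0.0231,-0  -0.0008,0.0001,0.0257,-0  -0.0007,0.0001,0.0256,-0  -0.0007,0.0001,0.0232,-0  -0.0005,0,0.0183,-0  -0.0003,0.0001,0.0118,-0  -0.0001,0,0.0041,-0
max row 0.026 0.0
```

```bash
python3 -m inch '[0,0,0.004,0, -0.001,0,0.012,0, -0.001,0,0.018,0, -0.001,0,0.023,0, -0.001,0,0.026,0, -0.001,0.001,0.026,0, 0,0,0.023,0, 0,0,0.018,0, 0,0,0.012,0, 0,0,0.003,0]' && python3 -m inch '[0,0,0,0, 0,0,0,0, 0,0,0,0, 0,0,0,0, 0,0,0,0, 0,0,0,0, 0,0,0,0, 0,0,0,0, 0,0,0,0, 0,0,0,0]' 0.45
```

```text
t: 5.2
position: [0.6097, 0.3973, 0.0023]
orientation: [[-0.994, 0.105, -0.003], [0.105, 0.994, -0.002], [0.002, -0.002, -1.0]]
ft_force: [-0.9, 0.3, -0.4]
finger_gap: 0.0852
t: 6.2
position: [0.6113, 0.398, 0.0055]
orientation: [[-0.994, 0.106, 0.001], [0.106, 0.994, 0.0], [-0.001, 0.0, -1.0]]
ft_force: [-0.6, -2.0, 6.4]
finger_gap: 0.0388
```

Run:
```python
from h import *
s=state();print(s["t"],np.round(s["position"],4),s["finger_gap"],np.round(s["ft_force"],1))
im=capture("wrist");cv2.imwrite("pics/w2.png",im[:,:,::-1])
im=capture("scene");cv2.imwrite("pics/s2.png",cv2.resize(im[250:400,280:480,::-1],None,fx=4,fy=4,interpolation=cv2.INTER_CUBIC))
```

```text
6.2 [0.6113 0.398  0.0055] 0.03884972470405935 [-0.6 -2.   6.4]
```

View pics/w2.png

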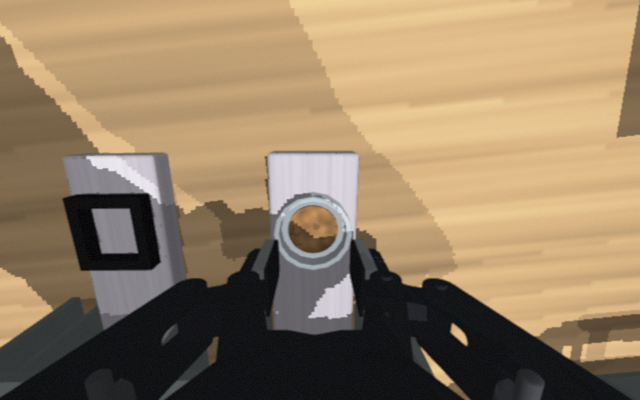

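View pics/s2.png

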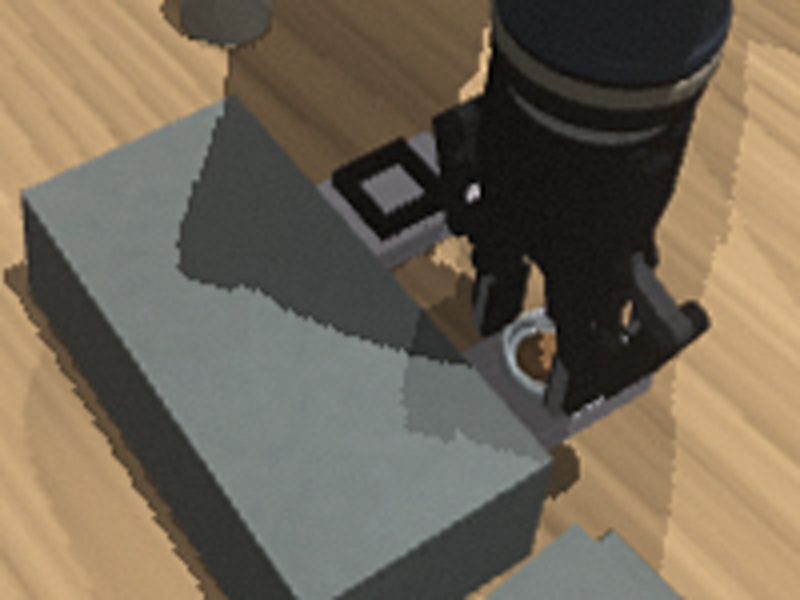

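Run:
```python
from h import *
s=state();p=np.array(s["position"]);R=np.array(s["orientation"])
im=cv2.imread("pics/w2.png")
z=cv2.resize(im[140:340,200:430],None,fx=3.4,fy=3.4,interpolation=cv2.INTER_CUBIC);cv2.imwrite("pics/w2z.png",z)
for q in [(0,0,0),(0,.0195,0),(0,-.0195,0),(.011,.0195,0),(-.011,.0195,0),(0,.025,-.0125),(0,-.025,-.0125)]: print(q,proj("wrist",p+R@np.array(q)).round(1))
for u in [(269,152),(357,152),(313,230)]: print(atz("wrist",u,.018).round(4))
print(atz("scene",(280+0,0),0)[0])
```

```text
(0, 0, 0) [[313.4 239.1]]
(0, 0.0195, 0) [[344.5 239.1]]
(0, -0.0195, 0) [[282.4 239.1]]
(0.011, 0.0195, 0) [[345.  222.4]]
(-0.011, 0.0195, 0) [[344.  255.2]]
(0, 0.025, -0.0125) [[356.1 247.2]]
(0, -0.025, -0.0125) [[270.6 247.2]]
[0.5543 0.3803 0.018 ]
[0.5593 0.4269 0.018 ]
[0.6007 0.3989 0.018 ]
-0.9636131533964778
```

View pics/w2z.png

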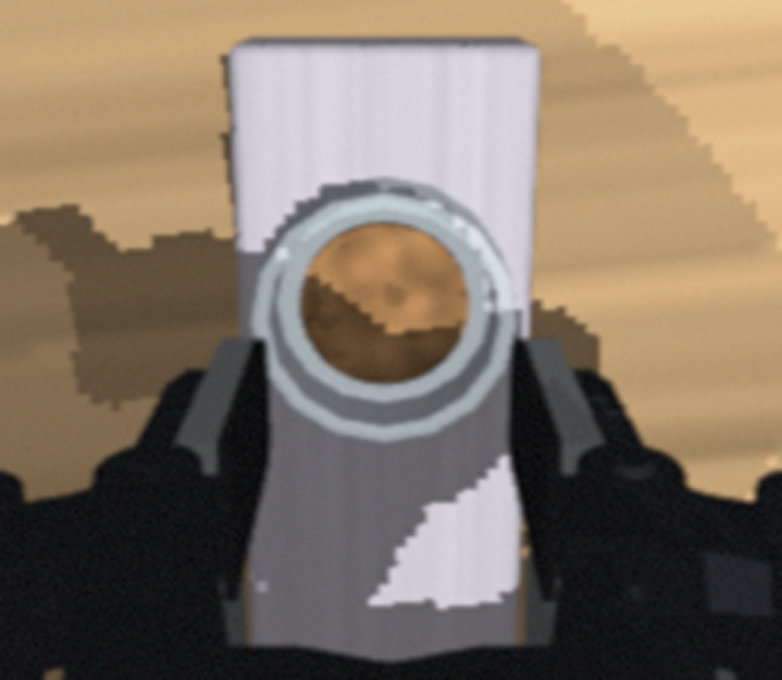

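```bash
python3 -m inch '[0,0,0,0, 0,0,0,0, 0,0,0,0, 0,0,0,0, 0,0,0,0, 0,0,0,0, 0,0,0,0, 0,0,0,0, 0,0,0,0, 0,0,0,0]' 1
python3 - <<'E'
from h import *
im=capture("wrist");cv2.imwrite("pics/w3.png",im[:,:,::-1])
im=capture("scene");cv2.imwrite("pics/s3.png",cv2.resize(im[290:390,360:480,::-1],None,fx=6,fy=6,interpolation=cv2.INTER_CUBIC))
im=capture("side");cv2.imwrite("pics/d3.png",cv2.resize(im[80:180,250:370,::-1],None,fx=6,fy=6,interpolation=cv2.INTER_CUBIC))
E
```

```text
t: 7.3
position: [0.6108, 0.398, 0.0046]
orientation: [[-0.994, 0.105, -0.0], [0.105, 0.994, -0.0], [0.0, -0.0, -1.0]]
ft_force: [-0.3, -0.1, -0.2]
finger_gap: 0.0852
```

View pics/w3.png

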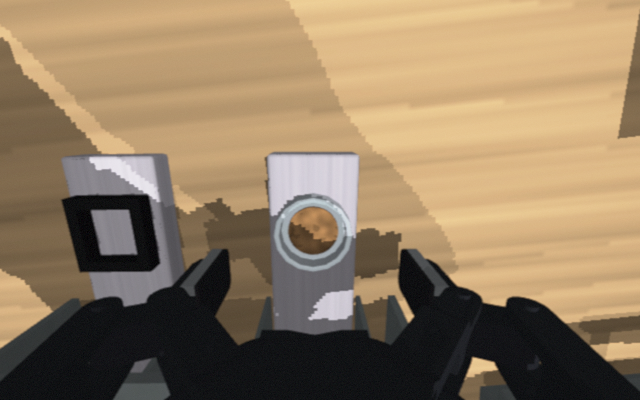

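View pics/s3.png

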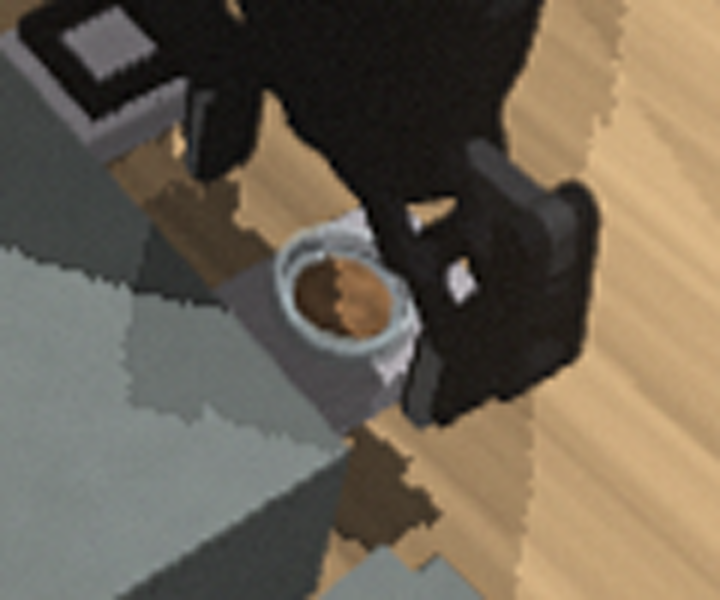

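View pics/d3.png

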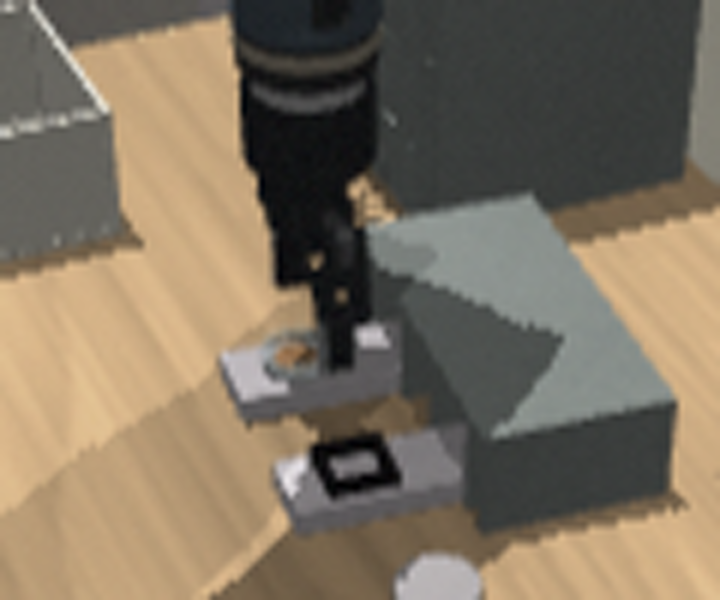

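Run:
```python
from h import *
s=state();p=np.array(s["position"]);R=np.array(s["orientation"])
for n,sg in (("scene",1),("side",-1)):
  for z in (0,.013,.02,.025,.03):
    print(n,z,[proj(n,p+R@np.array([x,sg*.0425,-z]))[0].round(1).tolist() for x in (-.011,.011)])
for z in (0,.013,.02,.025,.03): print("wrist",z,[proj("wrist",p+R@np.array([x,.0425,-z]))[0].round(1).tolist() for x in (-.011,.011)])
```

```text
scene 0 [[423.0, 371.6], [432.9, 365.4]]
scene 0.013 [[424.2, 367.2], [434.1, 361.0]]
scene 0.02 [[424.8, 364.8], [434.8, 358.6]]
scene 0.025 [[425.2, 363.0], [435.3, 356.9]]
scene 0.03 [[425.7, 361.3], [435.8, 355.1]]
side 0 [[308.2, 148.8], [302.3, 150.0]]
side 0.013 [[308.2, 145.9], [302.2, 147.0]]
side 0.02 [[308.1, 144.3], [302.2, 145.4]]
side 0.025 [[308.1, 143.1], [302.1, 144.3]]
side 0.03 [[308.1, 141.9], [302.1, 143.1]]
wrist 0 [[380.1, 255.2], [382.3, 222.5]]
wrist 0.013 [[385.1, 264.7], [387.6, 229.8]]
wrist 0.02 [[388.1, 270.4], [390.8, 234.2]]
wrist 0.025 [[390.3, 274.9], [393.3, 237.6]]
wrist 0.03 [[392.8, 279.5], [395.9, 241.2]]
```

```bash
python3 -m inch '[0.003,0,0,0, 0.004,0,0,0, 0.003,0,0.002,0, 0,0,0.003,0, 0,0,0.004,0, 0,0,0.004,0, 0,0,0.003,0, 0,0,0.003,0, 0,0,0.002,0, 0,0,0.001,0]'
python3 - <<'E'
from h import *
im=capture("scene");cv2.imwrite("pics/s4.png",cv2.resize(im[290:390,360:480,::-1],None,fx=6,fy=6,interpolation=cv2.INTER_CUBIC))
im=capture("wrist");cv2.imwrite("pics/w4.png",im[:,:,::-1])
E
```

```text
t: 8.45
position: [0.6008, 0.3989, -0.0178]
orientation: [[-0.994, 0.106, -0.0], [0.106, 0.994, -0.0], [0.0, -0.0, -1.0]]
ft_force: [-0.2, 0.3, -0.3]
finger_gap: 0.0851
```

View pics/s4.png

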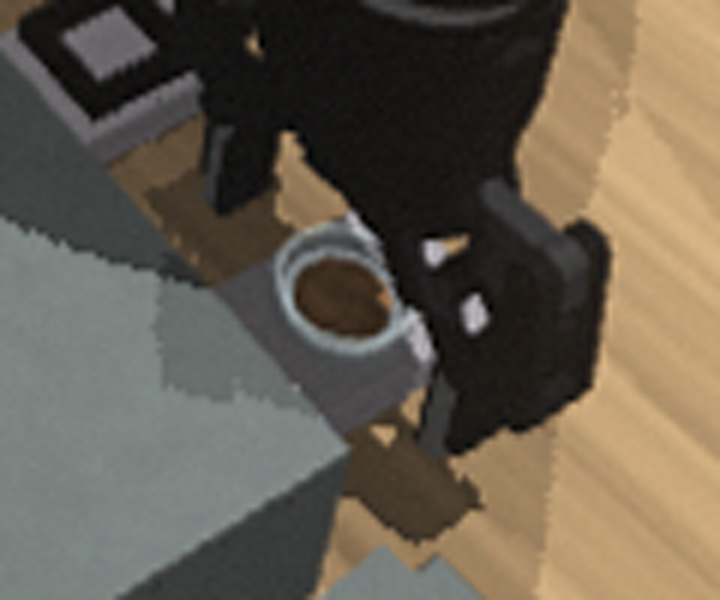

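View pics/w4.png

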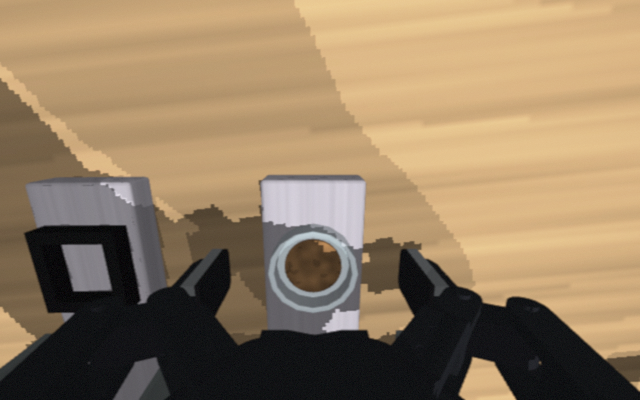

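```bash
python3 -m inch '[0,0,0,0, 0,0,0,0, 0,0,0,0, 0,0,0,0, 0,0,0,0, 0,0,0,0, 0,0,0,0, 0,0,0,0, 0,0,0,0, 0,0,0,0]' 0.5
python3 - <<'E'
from h import *
im=capture("wrist");cv2.imwrite("pics/w5.png",im[:,:,::-1])
E
```

```text
t: 9.55
position: [0.6011, 0.3992, -0.0168]
orientation: [[-0.994, 0.105, 0.001], [0.105, 0.994, 0.0], [-0.001, 0.0, -1.0]]
ft_force: [-1.4, 0.3, 4.7]
finger_gap: 0.0482
```

View pics/w5.png

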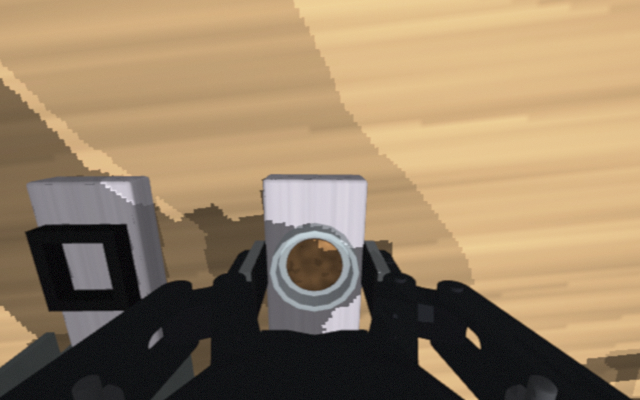

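```bash
python3 -m inch '[0.004,0,0,0, 0.009,0,0,0, 0.014,0,0,0, 0.017,0,0,0, 0.018,0,0,0, 0.018,0,0,0, 0.016,0,0,0, 0.013,0,0,0, 0.007,0,0,0, 0.003,0,0,0]'
python3 - <<'E'
from h import *
im=capture("wrist");cv2.imwrite("pics/w6.png",im[:,:,::-1]);print(np.round(state()["ft_force"],1),state()["finger_gap"])
im=capture("scene");cv2.imwrite("pics/s6.png",cv2.resize(im[250:400,300:500,::-1],None,fx=4,fy=4,interpolation=cv2.INTER_CUBIC))
E
```

```text
t: 10.6
position: [0.4823, 0.412, -0.0169]
orientation: [[-0.994, 0.105, 0.001], [0.105, 0.994, 0.0], [-0.001, 0.001, -1.0]]
ft_force: [4.3, -0.5, 5.0]
finger_gap: 0.048
[ 0.4 -0.1  7.7] 0.048368588202583176
```

View pics/w6.png

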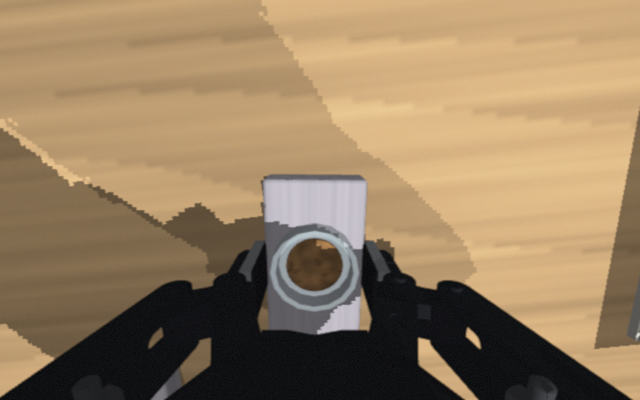

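View pics/s6.png

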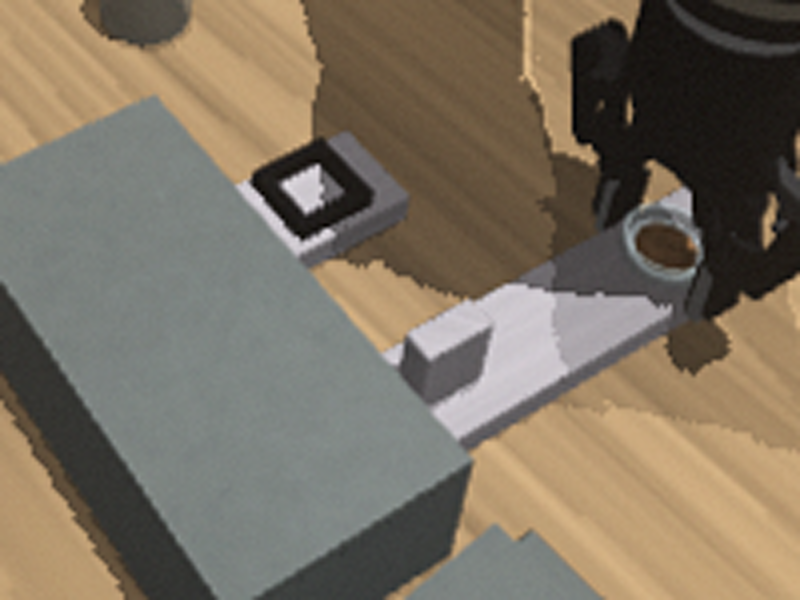

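```bash
python3 -m inch '[0,0,0,0, 0,0,0,0, 0,0,0,0, 0,0,0,0, 0,0,-0.003,0, 0,0,-0.008,0, 0,0,-0.012,0, 0,0,-0.012,0, 0,0,-0.009,0, 0,0,-0.003,0]' 1 && python3 -m inch '[-0.005,0,0,0, -0.011,0,0,0, -0.015,0,0,0, -0.019,0,0,0, -0.021,0,0,0, -0.021,0,0,0, -0.018,0,0,0, -0.014,0,0,0, -0.009,0,0,0, -0.003,0,0,0]'
python3 - <<'E'
from h import *
s=state();print(s["position"],s["finger_gap"])
c=cam("wrist");im=capture("wrist");cv2.imwrite("pics/w7.png",im[:,:,::-1])
for l,z in [("dishcar_c",.009),("dish",.018),("fin",.038)]:
    for u,sc in pp("wrist",l)[:1]: print(l,np.round(u,1),round(sc,2),np.round(atz("wrist",u,z,c),4))
im=capture("scene");cv2.imwrite("pics/s7.png",cv2.resize(im[250:400,300:500,::-1],None,fx=4,fy=4,interpolation=cv2.INTER_CUBIC))
for l,z in [("dish",.018),("fin",.038)]:
    for u,sc in pp("scene",l)[:1]: print(l,np.round(u,1),round(sc,2),np.round(atz("scene",u,z),4))
E
```

```text
t: 11.7
position: [0.4833, 0.4122, 0.0315]
orientation: [[-0.994, 0.106, 0.002], [0.106, 0.994, 0.002], [-0.002, 0.002, -1.0]]
ft_force: [0.3, -0.4, -0.3]
finger_gap: 0.0855
t: 12.7
position: [0.6188, 0.3966, 0.0287]
orientation: [[-0.994, 0.106, -0.001], [0.106, 0.994, -0.001], [0.001, -0.001, -1.0]]
ft_force: [0.6, 0.4, -0.1]
finger_gap: 0.0856
[0.61877008 0.39658564 0.02866304] 0.08560855973344587
dishcar_c [315.4 104.5] 0.96 [0.5381 0.4064 0.009 ]
fin [313.4 240. ] 0.72 [0.6156 0.3969 0.038 ]
dish [466.  314.5] 0.71 [0.483  0.4135 0.018 ]
fin [410.7 337.2] 0.8 [0.6144 0.3945 0.038 ]
```

View pics/w7.png

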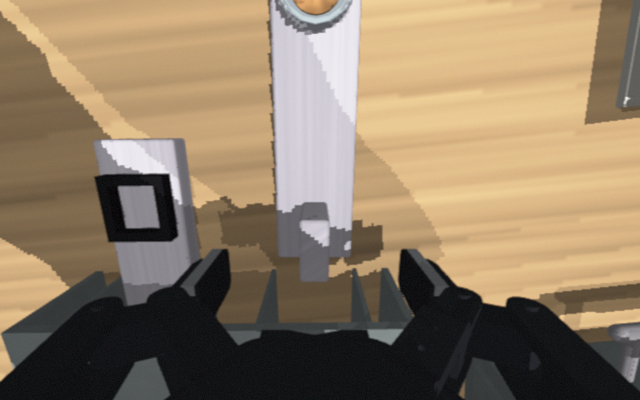

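View pics/s7.png

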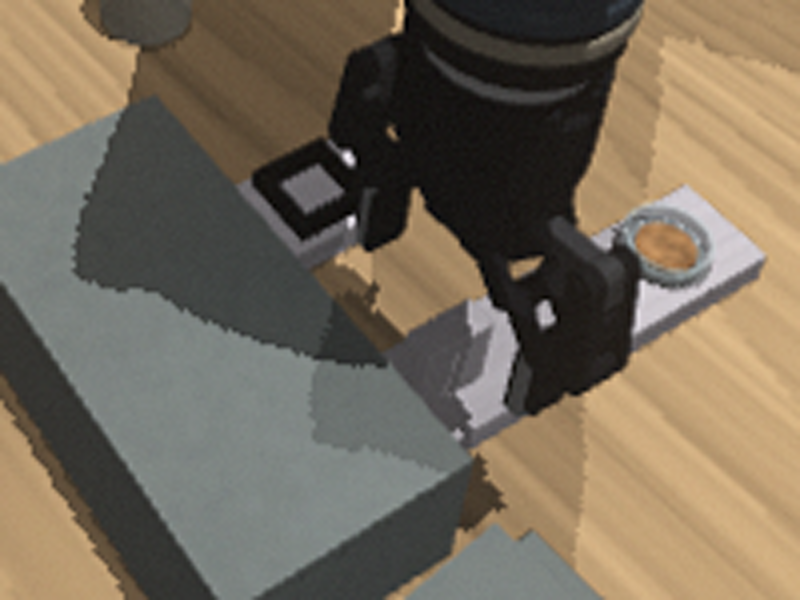

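```bash
python3 -m inch '[0.001,0,0.002,0, 0.001,0,0.004,0, 0,0,0.005,0, 0,0,0.005,0, 0,0,0.004,0, 0,0,0.001,0, 0,0,0,0, 0,0,0,0, 0,0,0,0, 0,0,0,0]' && python3 -m inch '[0,0,0,0, 0,0,0,0, 0,0,0,0, 0,0,0,0, 0,0,0,0, 0,0,0,0, 0,0,0,0, 0,0,0,0, 0,0,0,0, 0,0,0,0]' 0
python3 - <<'E'
from h import *
im=capture("wrist");cv2.imwrite("pics/w8.png",im[:,:,::-1])
im=capture("scene");cv2.imwrite("pics/s8.png",cv2.resize(im[250:400,300:500,::-1],None,fx=4,fy=4,interpolation=cv2.INTER_CUBIC))
E
```

```text
t: 14.05
position: [0.6159, 0.3975, 0.0088]
orientation: [[-0.994, 0.105, 0.0], [0.105, 0.994, 0.0], [-0.0, 0.0, -1.0]]
ft_force: [0.8, -0.1, -0.3]
finger_gap: 0.0855
t: 15.05
position: [0.6159, 0.3975, 0.0087]
orientation: [[-0.994, 0.105, 0.0], [0.105, 0.994, 0.0], [-0.0, 0.0, -1.0]]
ft_force: [-0.3, 0.4, 2.2]
finger_gap: 0.0152
```

View pics/w8.png

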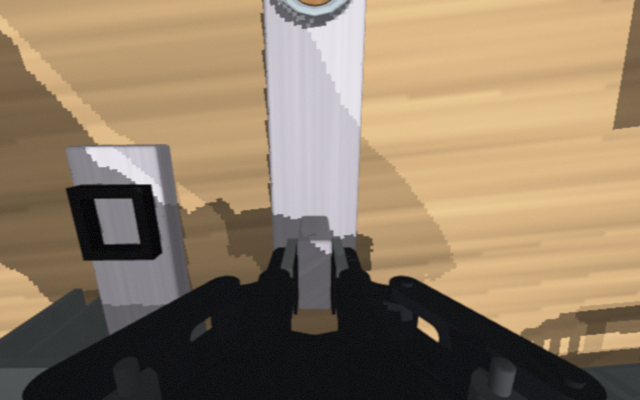

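View pics/s8.png

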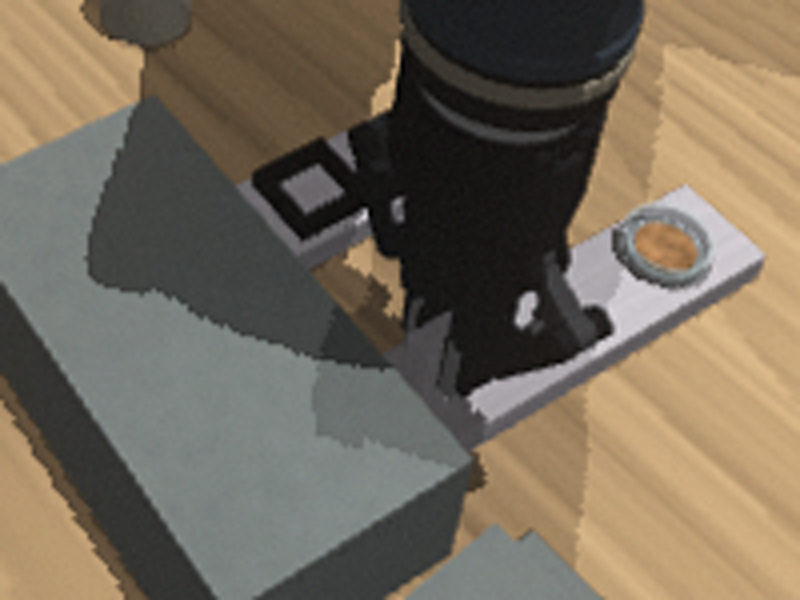

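```bash
python3 -m inch '[0,0,-0.001,0, 0,0,-0.002,0, 0,0,-0.003,0, 0,0,-0.003,0, 0,0,-0.002,0, 0,0,-0.001,0, 0,0,0,0, 0,0,0,0, 0,0,0,0, 0,0,0,0]'
python3 - <<'E'
from h import *
s=state();print(np.round(s["moment"],2),s["finger_gap"],np.round(s["ft_force"],1))
im=capture("wrist");cv2.imwrite("pics/w9.png",im[:,:,::-1])
a=cv2.imread("pics/w8.png")[:230,200:420];b=im[:230,200:420,::-1]
cv2.imwrite("pics/w9c.png",np.hstack([cv2.resize(a,None,fx=1.8,fy=2.4),cv2.resize(b,None,fx=1.8,fy=2.4)]))
im=capture("scene");cv2.imwrite("pics/s9.png",cv2.resize(im[250:400,300:500,::-1],None,fx=4,fy=4,interpolation=cv2.INTER_CUBIC))
E
```

```text
t: 16.15
position: [0.6157, 0.3974, 0.0204]
orientation: [[-0.994, 0.105, -0.0], [0.105, 0.994, -0.0], [0.0, -0.0, -1.0]]
ft_force: [-0.5, -0.6, -2.6]
finger_gap: 0.0147
[-0.04 -0.2  -0.04] 0.014727201211419044 [-0.5 -0.6 -2.6]
```

View pics/w9c.png

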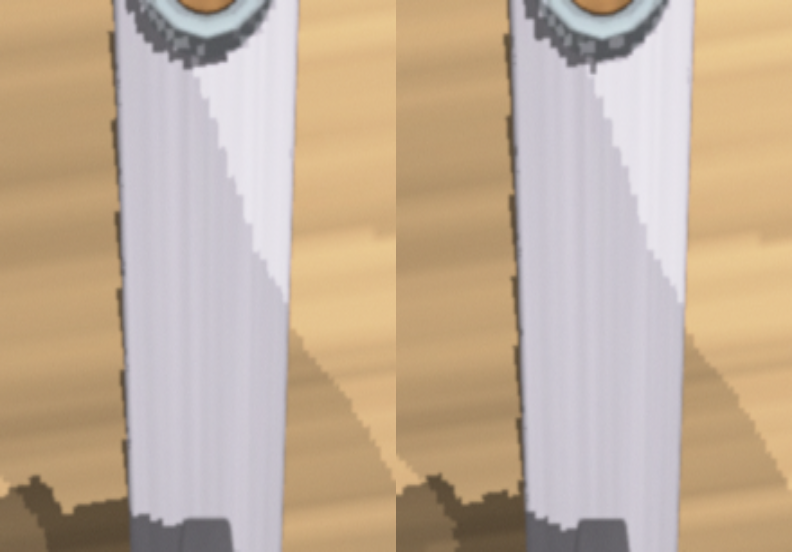

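View pics/s9.png

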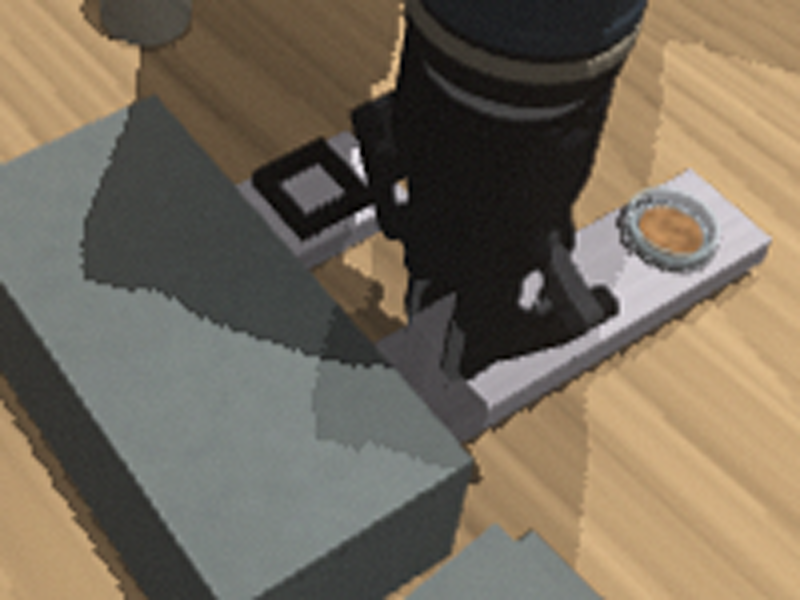

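```bash
python3 -m inch '[0,0,-0.003,0, 0.001,0,-0.009,0, 0.002,0,-0.014,0, 0.004,0,-0.019,0, 0.005,0,-0.022,0, 0.006,0,-0.023,0, 0.006,0,-0.021,0, 0.006,0,-0.016,0, 0.005,0,-0.01,0, 0.005,0,-0.004,0]'
python3 - <<'E'
from h import *
plan([.52,-.06,.19],174,20,3)
E
```

```text
t: 17.25
position: [0.576, 0.402, 0.1631]
orientation: [[-0.994, 0.105, 0.001], [0.105, 0.994, 0.001], [-0.001, 0.001, -1.0]]
ft_force: [0.7, -0.4, -2.5]
finger_gap: 0.0148
0,-0.003,-0,-0  0,-0.008,-0.001,-0  0,-0.014,-0,-0  0.001,-0.019,-0.002,-0  0,-0.024,-0.001,-0  0,-0.028,-0.002,-0  0.001,-0.031,-0.001,-0  0,-0.034,-0.002,-0  0.001,-0.035,-0.002,-0  0,-0.037,-0.002,-0
0.001,-0.036,-0.003,-0  0.001,-0.036,-0.002,-0  0,-0.033,-0.002,-0  0.001,-0.031,-0.001,-0  -0,-0.028,-0.002,-0  0,-0.024,-0.001,-0  0.001,-0.019,-0.001,-0  -0,-0.014,-0.001,-0.1  -0,-0.008,-0.001,0  -0,-0.003,0,0
max row 0.037 0.1
```

```bash
python3 -m inch '[0,-0.003,0,0,  0,-0.008,-0.001,0,  0,-0.014,0,0,  0.001,-0.019,-0.002,0,  0,-0.024,-0.001,0,  0,-0.028,-0.002,0,  0.001,-0.031,-0.001,0,  0,-0.034,-0.002,0,  0.001,-0.035,-0.002,0,  0,-0.037,-0.002,0]' && python3 -m inch '[0.001,-0.036,-0.003,0,  0.001,-0.036,-0.002,0,  0,-0.033,-0.002,0,  0.001,-0.031,-0.001,0,  0,-0.028,-0.002,0,  0,-0.024,-0.001,0,  0.001,-0.019,-0.001,0,  0,-0.014,-0.001,0,  0,-0.008,-0.001,0,  0,-0.003,0,0]'
python3 - <<'E'
from h import *
s=state();print(np.round(s["position"],4),np.round(s["moment"],2))
c=cam("wrist");np.save("cw10.npy",np.array(c,dtype=object),allow_pickle=True)
im=capture("wrist");cv2.imwrite("pics/w10.png",im[:,:,::-1])
for l,z in [("scope",0),("lens_spot",.02),("counter",0),("step_top",.116),("brush_c",.01),("jar1_c",.0425)]:
    for u,sc in pp("wrist",l)[:1]: print(l,np.round(u,1),round(sc,2),np.round(atz("wrist",u,z,c),4))
im=capture("scene");cv2.imwrite("pics/s10.png",im[:,:,::-1])
E
```

```text
t: 18.25
position: [0.5475, 0.1679, 0.1741]
orientation: [[-0.994, 0.106, -0.001], [0.106, 0.994, -0.001], [0.001, -0.001, -1.0]]
ft_force: [-0.3, 0.0, -2.7]
finger_gap: 0.0151
t: 19.25
position: [0.5198, -0.0608, 0.1886]
orientation: [[-0.994, 0.106, -0.0], [0.106, 0.994, -0.0], [0.0, -0.0, -1.0]]
ft_force: [0.8, 0.6, -2.3]
finger_gap: 0.0151
[ 0.5198 -0.0608  0.1886] [-0.03 -0.19  0.05]
scope [ 48.  145.3] 0.82 [ 0.4382 -0.3811  0.    ]
lens_spot [ 33.4 144.1] 0.7 [ 0.4359 -0.3789  0.02  ]
counter [316.7 297.9] 0.57 [ 0.686  -0.0747  0.    ]
step_top [309.1 301.3] 0.63 [ 0.6125 -0.0752  0.116 ]
brush_c [310.1 301.1] 0.41 [ 0.6835 -0.0837  0.01  ]
jar1_c [427.1  93.5] 0.9 [0.4311 0.0663 0.0425]
```

View pics/w10.png

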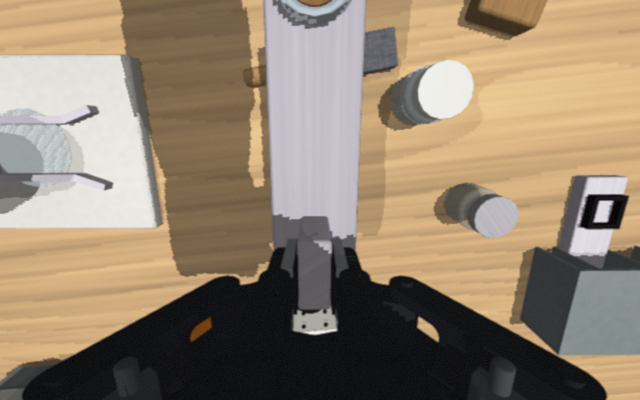

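View pics/s10.png

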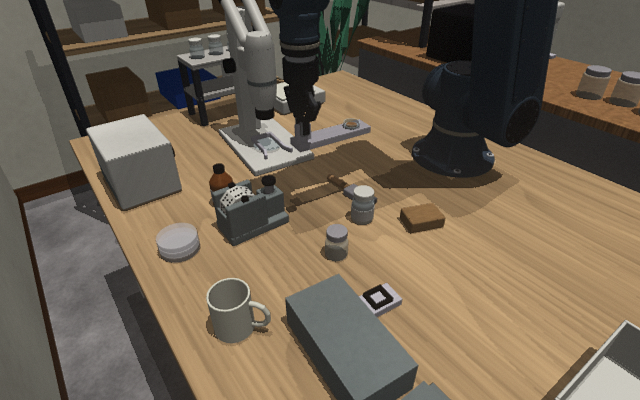

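Run:
```python
import cv2
im=cv2.imread("pics/w10.png");cv2.imwrite("pics/w10z.png",cv2.resize(im[40:245,0:180],None,fx=2.9*1.5,fy=2.9,interpolation=cv2.INTER_CUBIC)) if 0 else cv2.imwrite("pics/w10z.png",cv2.resize(im[45:240,0:175],None,fx=3,fy=3,interpolation=cv2.INTER_CUBIC))
```

```text
(no output)
```

View pics/w10z.png

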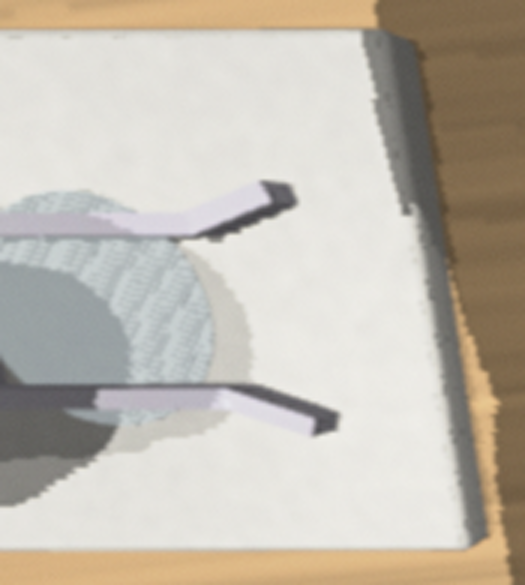

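Run:
```python
from h import *
def P(x,y,z): return atz("wrist",(x/3,45+y/3),z)
A,B=P(384,33,.02),P(463,547,.02);L0,U0=P(0,550,.02),P(0,30,.02)
print("front corners",A.round(4),B.round(4),"width",np.linalg.norm(A-B))
for n,d in (("front",B-A),("lower",L0-B),("upper",U0-A)): print(n,np.degrees(np.arctan2(d[1],d[0])).round(2))
r1a,r1b=P(20,238,.02),P(175,238,.02); r2a,r2b=P(20,385,.034),P(225,385,.034)
for q in (r1a,r1b,r2a,r2b): print(q.round(4))
for n,d in (("r1",r1a-r1b),("r2",r2a-r2b)): print(n,np.degrees(np.arctan2(d[1],d[0])).round(2))
m=(A+B)/2
for yaw in (-97,-96.5,-96):
    u=np.array([np.cos(np.radians(yaw)),np.sin(np.radians(yaw)),0]);v=np.array([-u[1],u[0],0])
    S=m+.13*u;print(yaw,"S",S.round(4),"local: ",[((q-S)[:2]@u[:2]).round(4).tolist() for q in (A,B,r1a,r1b,r2a,r2b)],[((q-S)[:2]@v[:2]).round(4).tolist() for q in (A,B,r1a,r1b,r2a,r2b)])
```

```text
front corners [ 0.3581 -0.2428  0.02  ] [ 0.5515 -0.2641  0.02  ] width 0.19464094305800042
front -6.29
lower -95.61
upper -96.44
[ 0.4123 -0.3999  0.02  ]
[ 0.4185 -0.3414  0.02  ]
[ 0.4659 -0.4064  0.034 ]
[ 0.474  -0.3287  0.034 ]
r1 -96.02
r2 -96.01
-97 S [ 0.439  -0.3825  0.02  ] local:  [-0.1288, -0.1312, 0.0206, -0.0383, 0.0204, -0.0576] [-0.0973, 0.0973, -0.0243, -0.0253, 0.0296, 0.0283]
-96.5 S [ 0.4401 -0.3826  0.02  ] local:  [-0.1296, -0.1304, 0.0203, -0.0386, 0.0207, -0.0574] [-0.0973, 0.0973, -0.0256, -0.0261, 0.0283, 0.0276]
-96 S [ 0.4412 -0.3827  0.02  ] local:  [-0.1305, -0.1295, 0.0201, -0.0388, 0.0209, -0.0571] [-0.0973, 0.0973, -0.027, -0.0269, 0.027, 0.027]
```

Run:
```python
from h import *
plan([.4757,-.0545,.10],264,20,3)
```

```text
0,0,0.001,-0.6  0.001,0,0.001,-1.6  0.001,0,0.003,-2.7  0.002,0,0.003,-3.7  0.002,0.001,0.005,-4.6  0.003,0,0.005,-5.4  0.003,0.001,0.006,-6  0.003,0.002,0.007,-6.5  0.003,0.001,0.006,-6.9  0.002,0.003,0.007,-7
0.003,0.002,0.007,-7  0.002,0.003,0.007,-6.9  0.002,0.003,0.006,-6.5  0.001,0.002,0.006,-6.1  0.001,0.003,0.006,-5.3  0,0.002,0.004,-4.6  0.001,0.002,0.004,-3.7  -0,0.001,0.002,-2.7  -0,0.001,0.002,-1.6  -0,0,0.001,-0.6
max row 0.008 7.0
```

```bash
python3 -m inch '[0,0,0.001,-0.6,  0.001,0,0.001,-1.6,  0.001,0,0.003,-2.7,  0.002,0,0.003,-3.7,  0.002,0.001,0.005,-4.6,  0.003,0,0.005,-5.4,  0.003,0.001,0.006,-6,  0.003,0.002,0.007,-6.5,  0.003,0.001,0.006,-6.9,  0.002,0.003,0.007,-7]' && python3 -m inch '[0.003,0.002,0.007,-7,  0.002,0.003,0.007,-6.9,  0.002,0.003,0.006,-6.5,  0.001,0.002,0.006,-6.1,  0.001,0.003,0.006,-5.3,  0,0.002,0.004,-4.6,  0.001,0.002,0.004,-3.7,  0,0.001,0.002,-2.7,  0,0.001,0.002,-1.6,  0,0,0.001,-0.6]'
python3 - <<'E'
from h import *
s=state();p=np.array(s["position"]);print(np.round(p,4),np.round(s["moment"],2),tyaw(s),np.round(s["joint_pos"],1))
im=capture("scene");cv2.imwrite("pics/s11.png",cv2.resize(im[80:230,200:400,::-1],None,fx=4,fy=4,interpolation=cv2.INTER_CUBIC))
im=capture("wrist");cv2.imwrite("pics/w11.png",im[:,:,::-1])
u=np.array([-.1045,-.9945]);v=np.array([.9945,-.1045]);S=np.array([.4412,-.3827]);print((p[:2]-S)@u,(p[:2]-S)@v)
plan(list(S-.285*u)+[.044],264,10,4)
E
```

```text
t: 20.65
position: [0.4978, -0.0568, 0.1444]
orientation: [[-0.774, -0.634, 0.0], [-0.634, 0.774, 0.0], [-0.0, -0.0, -1.0]]
ft_force: [-0.4, 0.3, -2.1]
finger_gap: 0.0148
t: 21.65
position: [0.4755, -0.0552, 0.0994]
orientation: [[-0.104, -0.995, -0.0], [-0.995, 0.104, 0.0], [-0.0, 0.0, -1.0]]
ft_force: [-0.2, -0.5, -2.8]
finger_gap: 0.0151
[ 0.4755 -0.0552  0.0994] [ 0.18  0.06 -0.02] -95.98193242936716 [ -6.6  12.9 -18.5  58.6   0.  -90.6]
-0.32927222196081807 -0.00013391129732327756
0.0011,0,0.0014,-0  0.0031,0,0.0039,-0  0.0049,0,0.0061,-0  0.0062,0,0.0078,-0  0.0068,0,0.0086,-0  0.0069,0,0.0085,-0  0.0061,0.0001,0.0078,-0  0.0049,-0,0.0061,-0  0.0032,-0,0.004,-0.1  0.0011,-0,0.0013,0
max row 0.011 0.1
```

View pics/s11.png

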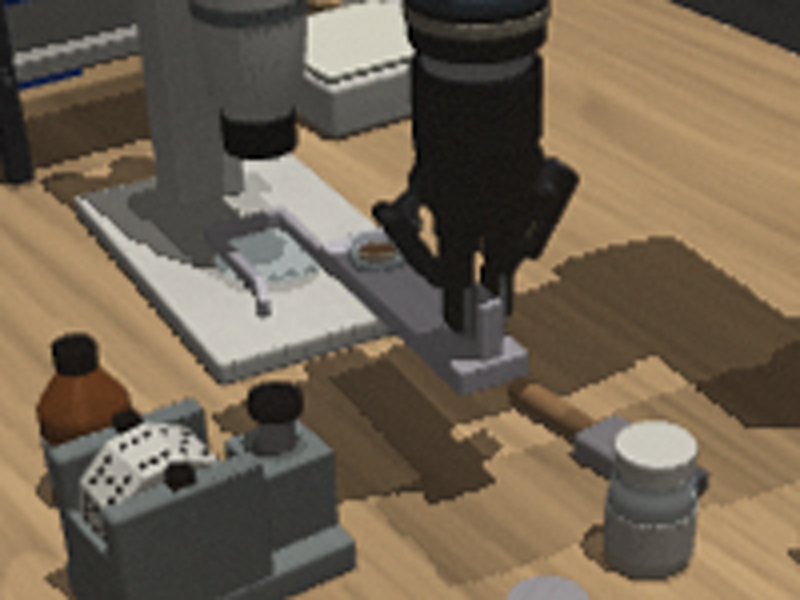

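View pics/w11.png

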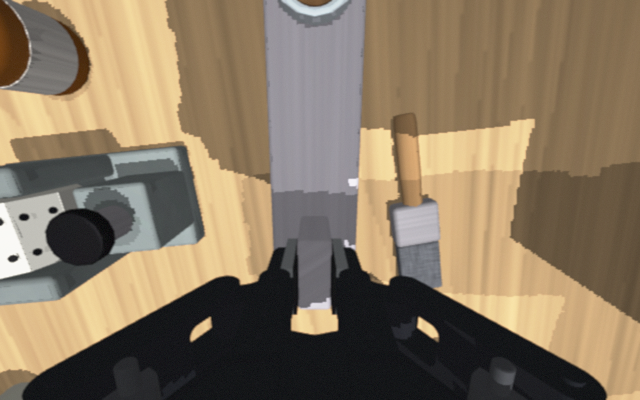

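Run:
```python
from h import *
u=np.array([-.1045,-.9945]);v=np.array([.9945,-.1045]);S=np.array([.4412,-.3827])
for q in [(395,115),(412,115),(398,200),(392,205),(398,285)]:
    P=atz("wrist",q,.015);print(q,P.round(3),"along",((P[:2]-S)@u).round(3),"lat",((P[:2]-S)@v).round(3))
for q,z in [((79,232),.116),((192,145),.03),((203,235),.0)]: print(q,atz("wrist",q,z).round(4))
```

```text
(395, 115) [ 0.399 -0.125  0.015] along -0.252 lat -0.068
(412, 115) [ 0.385 -0.123  0.015] along -0.252 lat -0.083
(398, 200) [ 0.399 -0.051  0.015] along -0.326 lat -0.077
(392, 205) [ 0.405 -0.046  0.015] along -0.331 lat -0.072
(398, 285) [0.401 0.037 0.015] along -0.413 lat -0.083
(79, 232) [ 0.6055 -0.0795  0.116 ]
(192, 145) [ 0.5689 -0.1189  0.03  ]
(203, 235) [ 0.5901 -0.0307  0.    ]
```

```bash
python3 -m inch '[0.001,0,0.001,0,  0.003,0,0.004,0,  0.005,0,0.006,0,  0.006,0,0.008,0,  0.007,0,0.009,0,  0.007,0,0.009,0,  0.006,0,0.008,0,  0.005,0,0.006,0,  0.003,0,0.004,0,  0.001,0,0.001,0]'
python3 - <<'E'
from h import *
s=state();print(np.round(s["position"],4),tyaw(s))
im=capture("scene");cv2.imwrite("pics/s12.png",cv2.resize(im[90:215,220:390,::-1],None,fx=4.5,fy=4.5,interpolation=cv2.INTER_CUBIC))
im=capture("side");cv2.imwrite("pics/d12.png",cv2.resize(im[240:400,250:450,::-1],None,fx=4,fy=3.7,interpolation=cv2.INTER_CUBIC))
E
```

```text
t: 22.75
position: [0.4709, -0.0994, 0.0431]
orientation: [[-0.106, -0.994, -0.001], [-0.994, 0.106, 0.0], [0.0, 0.001, -1.0]]
ft_force: [0.2, 0.6, -2.8]
finger_gap: 0.0151
[ 0.4709 -0.0994  0.0431] -96.07999736657227
```

View pics/s12.png

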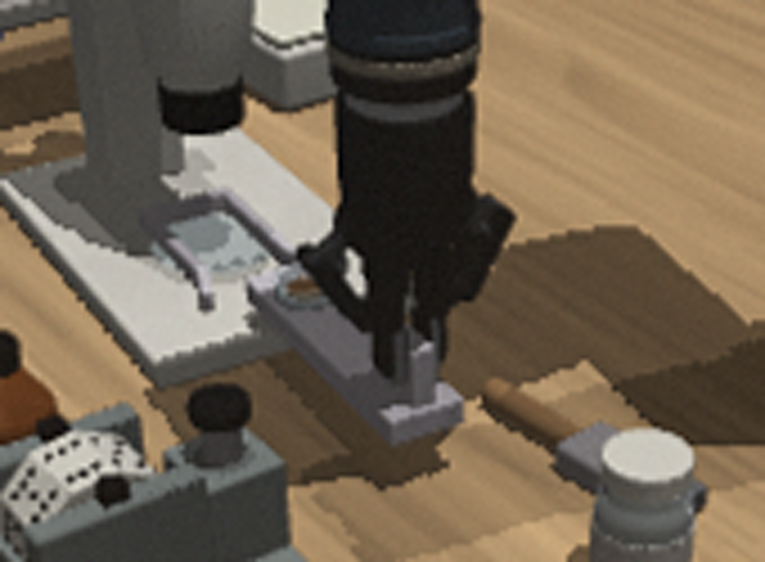

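View pics/d12.png

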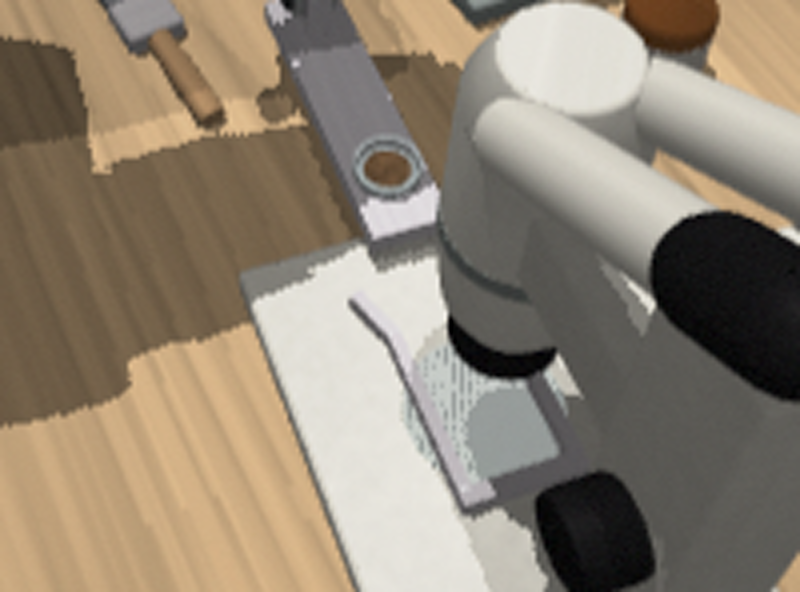

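```bash
python3 -m inch '[0,0,0.001,0,  0.001,0,0.002,0,  0.003,0,0.002,0,  0.005,0,0.002,0,  0.007,0,0.002,0,  0.008,0,0.001,0,  0.008,0,0.001,0,  0.007,0,0,0,  0.005,0,0,0,  0.002,0,0,0]'
python3 - <<'E'
from h import *
s=state();p=np.array(s["position"]);print(np.round(p,4),tyaw(s),np.round(s["ft_force"],1),np.round(s["moment"],2))
u=np.array([-.1045,-.9945]);v=np.array([.9945,-.1045]);S=np.array([.4412,-.3827]);print((p[:2]-S)@u,(p[:2]-S)@v)
im=capture("scene");cv2.imwrite("pics/s13.png",cv2.resize(im[110:190,230:340,::-1],None,fx=7,fy=7,interpolation=cv2.INTER_CUBIC))
im=capture("side");cv2.imwrite("pics/d13.png",cv2.resize(im[270:400,290:450,::-1],None,fx=4.5,fy=4.5,interpolation=cv2.INTER_CUBIC))
E
```

```text
t: 23.85
position: [0.4663, -0.1456, 0.0327]
orientation: [[-0.106, -0.994, 0.0], [-0.994, 0.106, -0.0], [0.0, -0.0, -1.0]]
ft_force: [0.1, 0.2, -2.4]
finger_gap: 0.0149
[ 0.4663 -0.1456  0.0327] -96.10019052593705 [ 0.1  0.2 -2.4] [ 0.22 -0.01 -0.04]
-0.23845351251037436 0.00016243699296389705
```

View pics/s13.png

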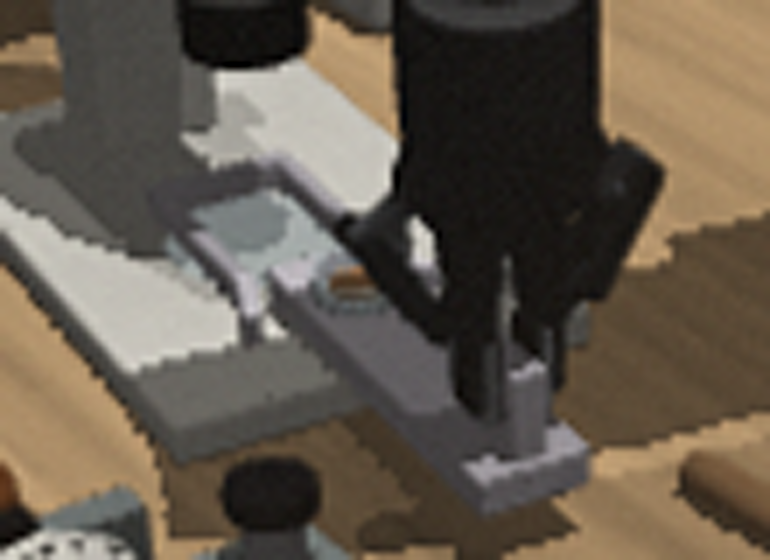

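View pics/d13.png

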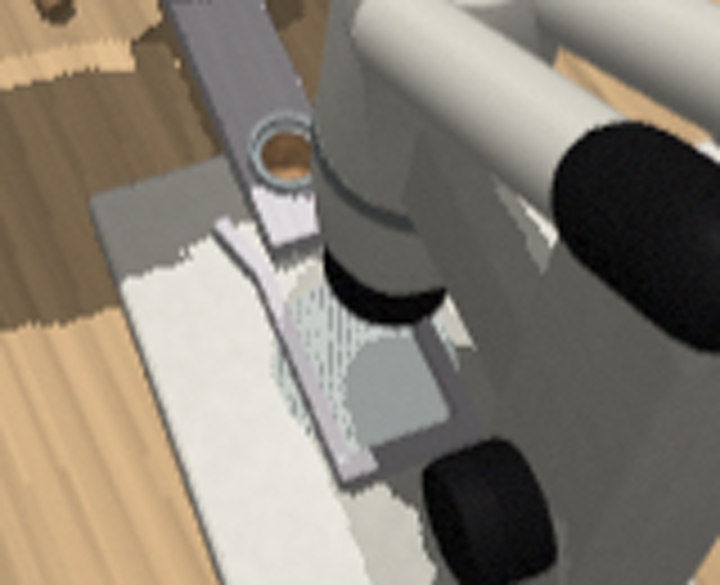

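```bash
python3 -m inch '[0.002,0,0.001,0,  0.005,0,0.001,0,  0.007,0,0,0,  0.008,0,0,0,  0.008,0,0,0,  0.008,0,0,0,  0.008,0,0,0,  0.007,0,0,0,  0.005,0,0,0,  0.002,0,0,0]' && python3 -m inch '[0,0,0.0005,0, 0,0,0.0005,0, 0,0,0.0005,0, 0,0,0.0005,0, 0,0,0,0, 0,0,0,0, 0,0,0,0, 0,0,0,0, 0,0,0,0, 0,0,0,0]'
python3 - <<'E'
from h import *
s=state();p=np.array(s["position"]);print(np.round(p,4),tyaw(s),np.round(s["ft_force"],1),np.round(s["moment"],2))
u=np.array([-.1045,-.9945]);v=np.array([.9945,-.1045]);S=np.array([.4412,-.3827]);print((p[:2]-S)@u,(p[:2]-S)@v)
im=capture("scene");cv2.imwrite("pics/s14.png",cv2.resize(im[110:190,220:330,::-1],None,fx=7,fy=7,interpolation=cv2.INTER_CUBIC))
im=capture("side");cv2.imwrite("pics/d14.png",cv2.resize(im[270:400,290:450,::-1],None,fx=4.5,fy=4.5,interpolation=cv2.INTER_CUBIC))
E
```

```text
t: 24.95
position: [0.4599, -0.2051, 0.0306]
orientation: [[-0.106, -0.994, -0.0], [-0.994, 0.106, -0.0], [0.0, 0.0, -1.0]]
ft_force: [-0.4, 0.3, -2.5]
finger_gap: 0.0151
t: 25.95
position: [0.46, -0.2045, 0.0287]
orientation: [[-0.106, -0.994, 0.0], [-0.994, 0.106, -0.0], [0.0, -0.0, -1.0]]
ft_force: [-0.4, 1.3, -1.5]
finger_gap: 0.0152
[ 0.46   -0.2045  0.0287] -96.0560391109631 [-0.4  1.3 -1.5] [ 0.1  -0.04  0.01]
-0.179176944883178 6.548625031817246e-05
```

View pics/s14.png

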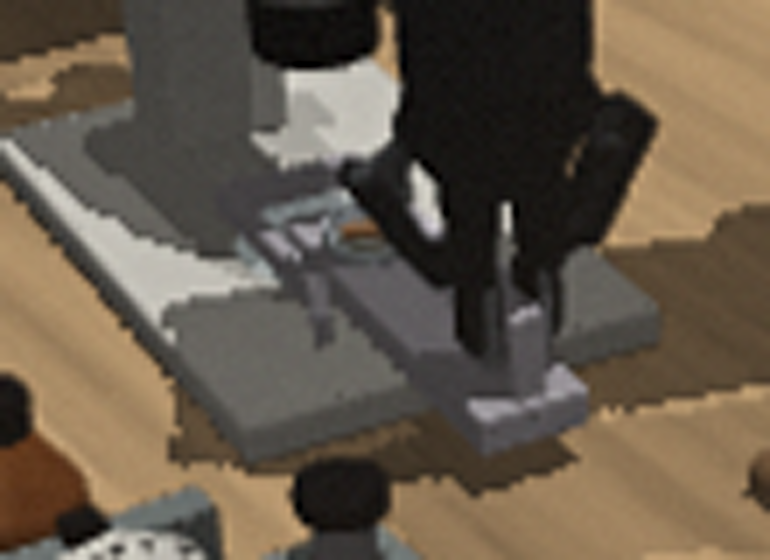

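View pics/d14.png

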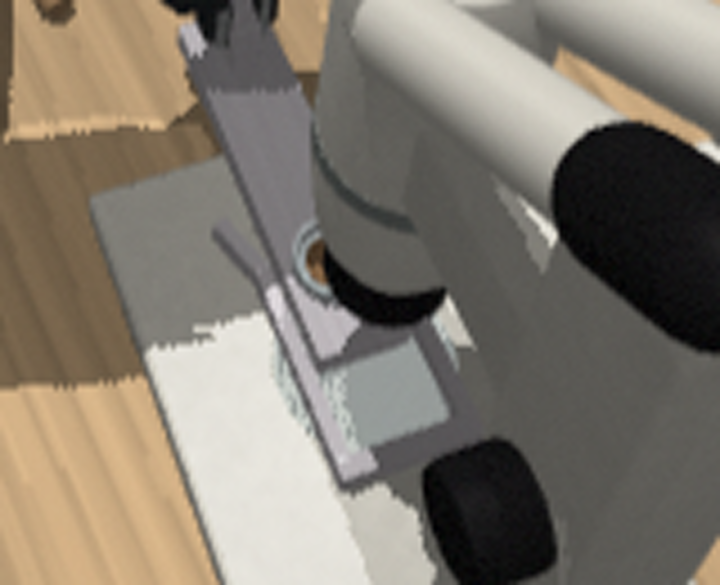

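```bash
python3 -m inch '[0.002,0,0,0,  0.004,0,0,0,  0.005,0,0,0,  0.005,0,0,0,  0.005,0,0,0,  0.005,0,0,0,  0.004,0,0,0,  0.003,0,0,0,  0.003,0,0,0,  0.001,0,0,0]' && python3 -m inch '[0.001,0,0,0,  0.001,0,0,0,  0.001,0,0,0,  0.001,0,0,0,  0.001,0,0,0,  0.001,0,0,0,  0,0,0,0,  0,0,0,0,  0,0,0,0,  0,0,0,0]'
python3 - <<'E'
from h import *
s=state();p=np.array(s["position"]);print(np.round(p,4),tyaw(s),np.round(s["ft_force"],1),np.round(s["moment"],2))
u=np.array([-.1045,-.9945]);v=np.array([.9945,-.1045]);S=np.array([.4412,-.3827]);print((p[:2]-S)@u,(p[:2]-S)@v)
im=capture("scene");cv2.imwrite("pics/s15.png",cv2.resize(im[110:190,220:330,::-1],None,fx=7,fy=7,interpolation=cv2.INTER_CUBIC))
im=capture("side");cv2.imwrite("pics/d15.png",cv2.resize(im[270:400,290:450,::-1],None,fx=4.5,fy=4.5,interpolation=cv2.INTER_CUBIC))
E
```

```text
t: 27.05
position: [0.456, -0.2416, 0.0286]
orientation: [[-0.106, -0.994, -0.0], [-0.994, 0.106, -0.0], [0.0, -0.0, -1.0]]
ft_force: [-0.7, 0.9, -1.0]
finger_gap: 0.015
t: 28.05
position: [0.4554, -0.2473, 0.0287]
orientation: [[-0.105, -0.994, -0.0], [-0.994, 0.105, -0.0], [0.0, -0.0, -1.0]]
ft_force: [0.6, -0.8, -1.8]
finger_gap: 0.015
[ 0.4554 -0.2473  0.0287] -96.05566128879161 [ 0.6 -0.8 -1.8] [-0.15  0.04  0.05]
-0.13613422753624563 6.735219097928069e-06
```

View pics/d15.png

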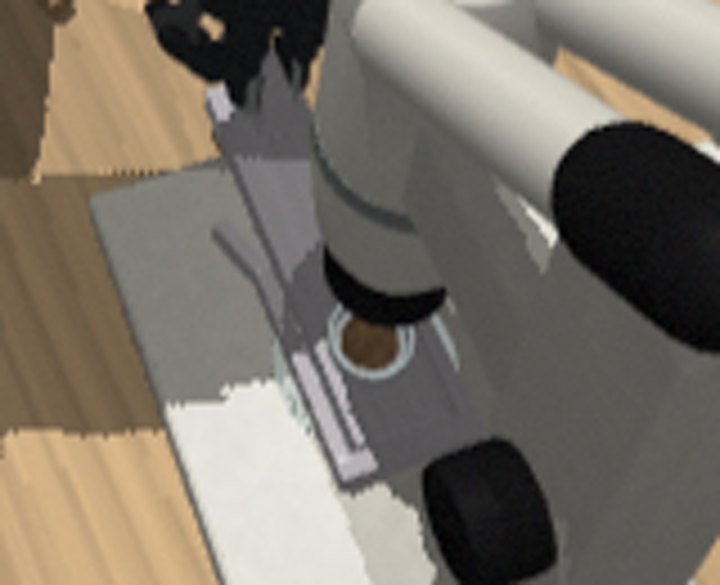

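```bash
python3 -m inch '[0.001,0,0,0,  0.001,0,0,0,  0.001,0,0,0,  0.0005,0,0,0,  0,0,0,0,  0,0,0,0,  0,0,0,0,  0,0,0,0,  0,0,0,0,  0,0,0,0]'
```

```text
t: 29.15
position: [0.455, -0.2478, 0.0286]
orientation: [[-0.104, -0.995, 0.0], [-0.995, 0.104, 0.005], [-0.005, 0.0, -1.0]]
ft_force: [1.2, 15.6, 3.8]
finger_gap: 0.0152
```

```bash
python3 -m inch '[0,0,0,0,  0,0,0,0,  0,0,0,0,  0,0,0,0,  0,0,0,0,  0,0,0,0,  0,0,0,0,  0,0,0,0,  0,0,0,0,  0,0,0,0]' 1
python3 - <<'E'
from h import *
s=state();print(np.round(s["position"],4),np.round(s["ft_force"],1),s["finger_gap"])
im=capture("side");cv2.imwrite("pics/d16.png",cv2.resize(im[270:400,290:450,::-1],None,fx=4.5,fy=4.5,interpolation=cv2.INTER_CUBIC))
im=capture("wrist");cv2.imwrite("pics/w16.png",im[:,:,::-1])
E
```

```text
t: 30.15
position: [0.4551, -0.2507, 0.0286]
orientation: [[-0.106, -0.994, -0.0], [-0.994, 0.106, -0.0], [0.0, 0.0, -1.0]]
ft_force: [-0.4, 0.2, 0.4]
finger_gap: 0.0856
[ 0.4551 -0.2507  0.0286] [-0.4  0.2  0.4] 0.08563232148496217
```

View pics/d16.png

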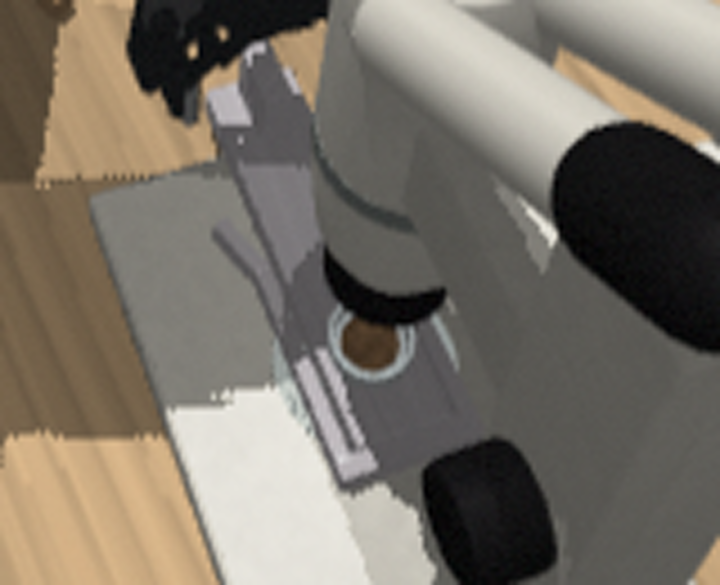

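View pics/w16.png

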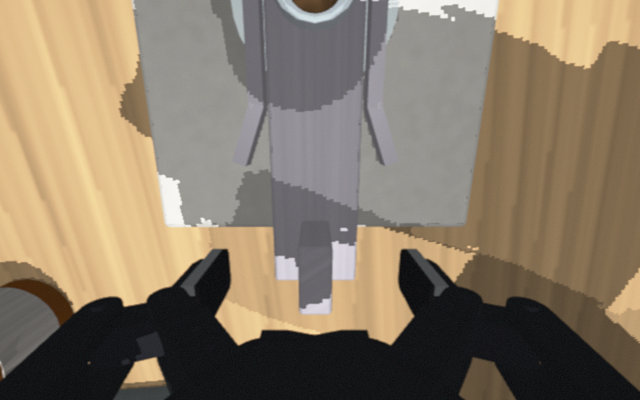

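```bash
python3 - <<'E'
from h import *
u=np.array([-.1045,-.9945]);v=np.array([.9945,-.1045]);S=np.array([.4412,-.3827])
for q,z in [((276,280),.038),((355,279),.038),((165,226),.02),((465,224),.02)]:
    P=atz("wrist",q,z);print(P.round(4),((P[:2]-S)@u).round(4),((P[:2]-S)@v).round(4))
E
python3 -m inch '[-0.004,0,0,0,  -0.009,0,0,0,  -0.014,0,0,0,  -0.017,0,-0.003,0,  -0.017,0,-0.007,0,  -0.015,0,-0.012,0,  -0.01,0,-0.018,0,  -0.005,0,-0.02,0,  0,0,-0.02,0,  0,0,-0.02,0]' && python3 -m inch '[0,0,-0.02,0,  0,0,-0.02,0,  0,0,-0.015,0,  0,0,-0.008,0,  0,0,-0.002,0,  0,0,0,0,  0,0,0,0,  0,0,0,0,  0,0,0,0,  0,0,0,0]' 0
python3 - <<'E'
from h import *
s=state();print(np.round(s["position"],4),np.round(s["joint_pos"],1))
c=cam("wrist");im=capture("wrist");cv2.imwrite("pics/w17.png",im[:,:,::-1])
for l,z in [("step_top",.116),("counter",0),("pointer",.111),("wheel",.07),("bar",.09)]:
    for u,sc in pp("wrist",l)[:1]: print(l,np.round(u,1),round(sc,2),np.round(atz("wrist",u,z,c),4))
im=capture("scene");cv2.imwrite("pics/s17.png",cv2.resize(im[100:250,180:380,::-1],None,fx=4,fy=4,interpolation=cv2.INTER_CUBIC))
E
```

```text
[ 0.4808 -0.2295  0.038 ] -0.1565 0.0234
[ 0.4323 -0.225   0.038 ] -0.1559 -0.0253
[ 0.551 -0.266  0.02 ] -0.1275 0.097
[ 0.3567 -0.2467  0.02  ] -0.1264 -0.0983
t: 31.25
position: [0.4647, -0.159, 0.1301]
orientation: [[-0.104, -0.995, 0.0], [-0.995, 0.104, -0.0], [0.0, -0.0, -1.0]]
ft_force: [-0.3, -0.4, 0.0]
finger_gap: 0.0853
t: 32.25
position: [0.4645, -0.1602, 0.1933]
orientation: [[-0.106, -0.994, -0.001], [-0.994, 0.106, 0.0], [-0.0, 0.001, -1.0]]
ft_force: [-0.4, -0.5, 0.3]
finger_gap: 0.0002
[ 0.4645 -0.1602  0.1933] [ -19.    10.7   -6.9   72.4   -0.  -103. ]
step_top [176.  305.5] 0.93 [ 0.6106 -0.0731  0.116 ]
counter [158.4 256.7] 0.72 [ 0.6901 -0.0787  0.    ]
pointer [ 98.3 311. ] 0.57 [ 0.6935 -0.0721  0.111 ]
wheel [125.2 284.4] 0.59 [ 0.6912 -0.0775  0.07  ]
```

View pics/w17.png

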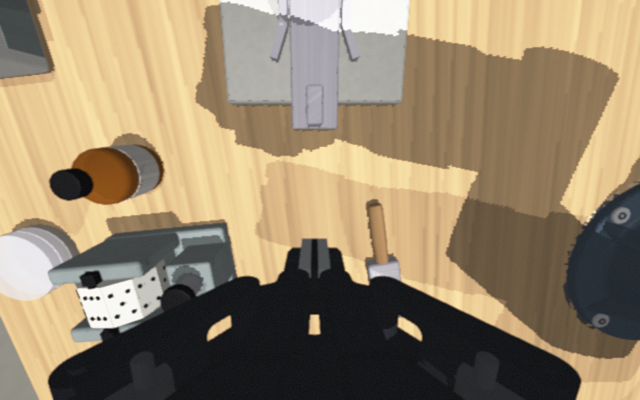

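View pics/s17.png

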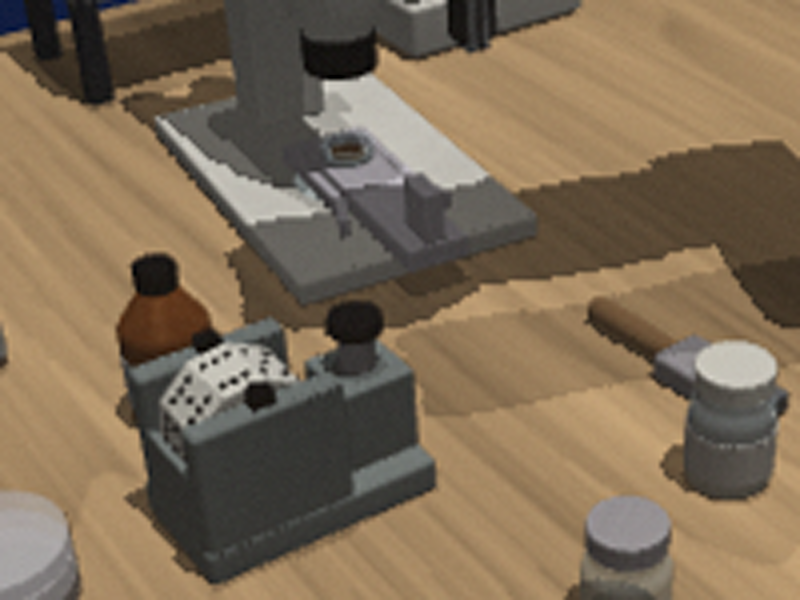

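Run:
```python
from h import *
plan([.612,-.075,.17],174,18,3)
```

```text
-0.001,-0.001,0,0.7  -0.002,-0.003,0.001,2  -0.004,-0.005,0.001,3.3  -0.006,-0.006,0.001,4.5  -0.007,-0.008,0.001,5.6  -0.01,-0.007,0.002,6.4  -0.011,-0.007,0.002,7.1  -0.013,-0.006,0.002,7.6  -0.015,-0.004,0.002,7.8  -0.014,-0.002,0.002,7.8
-0.015,-0.001,0.002,7.6  -0.013,0.002,0.002,7.1  -0.012,0.003,0.001,6.4  -0.01,0.003,0.002,5.5  -0.007,0.004,0.001,4.5  -0.006,0.003,0.001,3.3  -0.003,0.002,0,2.1  -0.001,0.001,0.001,0.6
max row 0.016 7.8
```

```bash
python3 -m inch '[-0.001,-0.001,0,0.7,  -0.002,-0.003,0.001,2,  -0.004,-0.005,0.001,3.3,  -0.006,-0.006,0.001,4.5,  -0.007,-0.008,0.001,5.6,  -0.01,-0.007,0.002,6.4,  -0.011,-0.007,0.002,7.1,  -0.013,-0.006,0.002,7.6,  -0.015,-0.004,0.002,7.8,  -0.014,-0.002,0.002,7.8]' && python3 -m inch '[-0.015,-0.001,0.002,7.6,  -0.013,0.002,0.002,7.1,  -0.012,0.003,0.001,6.4,  -0.01,0.003,0.002,5.5,  -0.007,0.004,0.001,4.5,  -0.006,0.003,0.001,3.3,  -0.003,0.002,0,2.1,  -0.001,0.001,0.001,0.6, 0,0,0,0, 0,0,0,0]'
python3 - <<'E'
from h import *
s=state();print(np.round(s["position"],4),tyaw(s))
c=cam("wrist");im=capture("wrist");cv2.imwrite("pics/w18.png",im[:,:,::-1])
capture("side")
im=capture("scene");cv2.imwrite("pics/s18.png",cv2.resize(im[150:250,190:310,::-1],None,fx=6,fy=6,interpolation=cv2.INTER_CUBIC))
for n in ("wrist","scene","side"):
  for u,sc in pp(n,"step_top")[:1]: print(n,np.round(u,1),round(sc,2),np.round(atz(n,u,.116),4))
E
```

```text
t: 33.6
position: [0.5514, -0.1096, 0.1795]
orientation: [[-0.859, -0.512, 0.0], [-0.512, 0.859, -0.0], [-0.0, -0.0, -1.0]]
ft_force: [0.4, -0.6, 1.2]
finger_gap: 0.0001
t: 34.6
position: [0.6119, -0.0749, 0.1696]
orientation: [[-0.995, 0.103, -0.0], [0.103, 0.995, -0.0], [0.0, -0.0, -1.0]]
ft_force: [0.7, 1.1, 0.2]
finger_gap: 0.0001
[ 0.6119 -0.0749  0.1696] 174.08096175643718
wrist [312.1 210.7] 0.82 [ 0.6091 -0.0759  0.116 ]
scene [269.4 178. ] 0.63 [ 0.6091 -0.0748  0.116 ]
side [328.4 152.2] 0.7 [0.6083 0.1774 0.116 ]
```

View pics/w18.png

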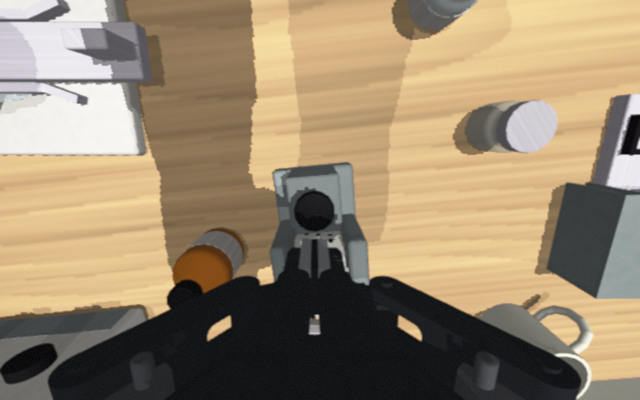

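View pics/s18.png

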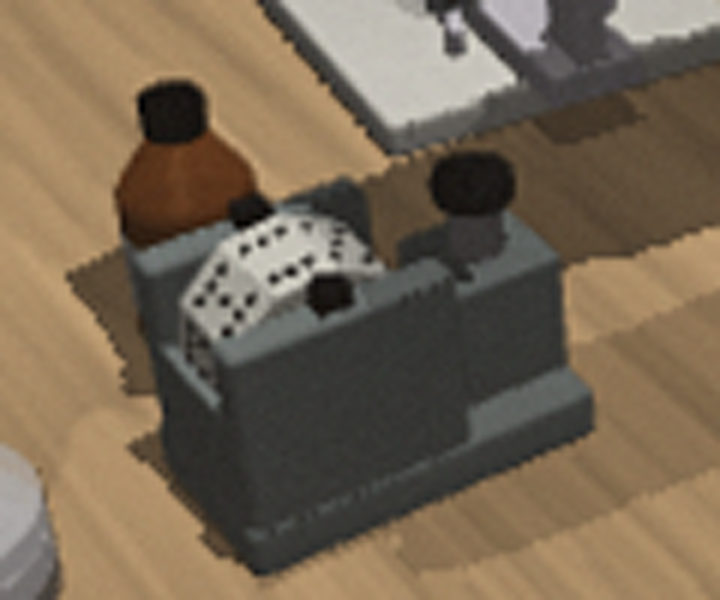

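```bash
python3 -m inch '[0.001,0.001,0.002,0, 0.001,0,0.005,0, 0.001,0,0.008,0, 0,0,0.01,0, 0,0,0.01,0, 0,0,0.008,0, 0,0,0.005,0, 0,0,0.002,0, 0,0,0,0, 0,0,0,0]'
python3 - <<'E'
from h import *
s=state();p=np.array(s["position"]);print(np.round(p,4),tyaw(s))
im=capture("scene");cv2.imwrite("pics/s19.png",cv2.resize(im[150:250,190:310,::-1],None,fx=6,fy=6,interpolation=cv2.INTER_CUBIC))
im=capture("side");cv2.imwrite("pics/d19.png",cv2.resize(im[160:260,320:440,::-1],None,fx=6,fy=6,interpolation=cv2.INTER_CUBIC))
for z in (0,.01,.02,.03): 
  a=proj("scene",p+[0,0,z])[0];b=proj("side",p+[0,0,z])[0];print(z,((a-[190,150])*6).round(0),((b-[320,160])*6).round(0))
E
```

```text
t: 35.9
position: [0.6094, -0.0736, 0.12]
orientation: [[-0.995, 0.104, 0.001], [0.104, 0.995, -0.0], [-0.001, -0.0, -1.0]]
ft_force: [-1.3, 0.1, 0.3]
finger_gap: -0.0002
[ 0.6094 -0.0736  0.12  ] 174.04591923289027
0 [477. 161.] [301. 264.]
0.01 [475. 140.] [303. 248.]
0.02 [473. 118.] [306. 232.]
0.03 [471.  96.] [308. 215.]
```

View pics/s19.png

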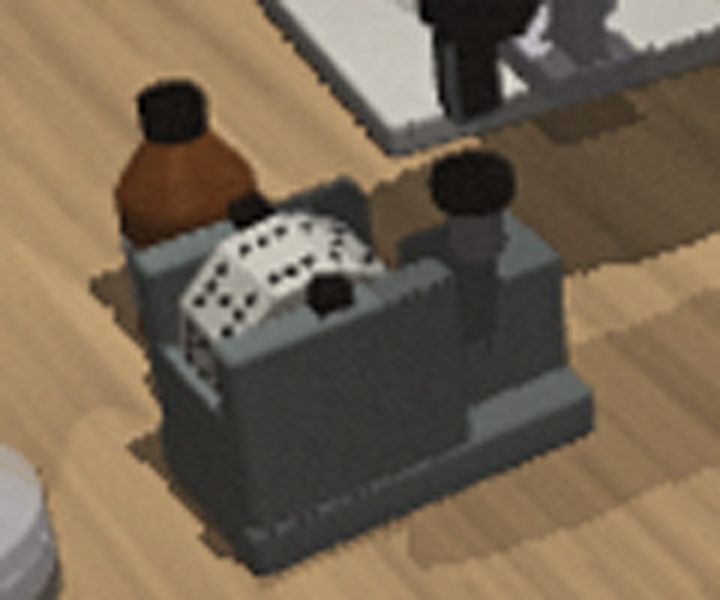

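View pics/d19.png

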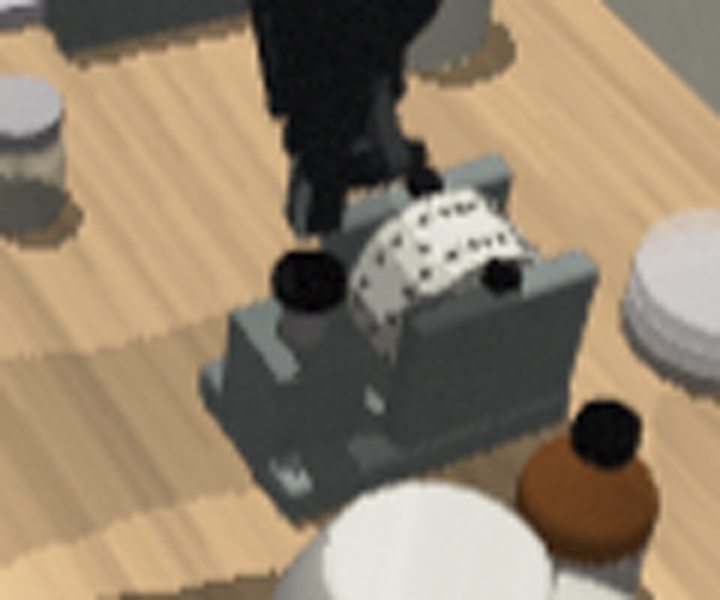

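```bash
python3 -m inch '[0,-0.002,0.004,0, 0,0,0.008,0, 0,0,0.007,0, 0,0,0.006,0, 0,0,0.006,0, 0,0,0.006,0, 0,0,0.005,0, 0,0,0.003,0, 0,0,0.002,0, 0,0,0,0]'
python3 - <<'E'
from h import *
im=capture("scene");cv2.imwrite("pics/s20.png",cv2.resize(im[150:250,190:310,::-1],None,fx=6,fy=6,interpolation=cv2.INTER_CUBIC))
E
```

```text
t: 37.0
position: [0.6089, -0.0755, 0.0726]
orientation: [[-0.995, 0.104, -0.0], [0.104, 0.995, -0.0], [0.0, -0.0, -1.0]]
ft_force: [-1.9, 0.7, 1.9]
finger_gap: 0.0002
```

View pics/s20.png

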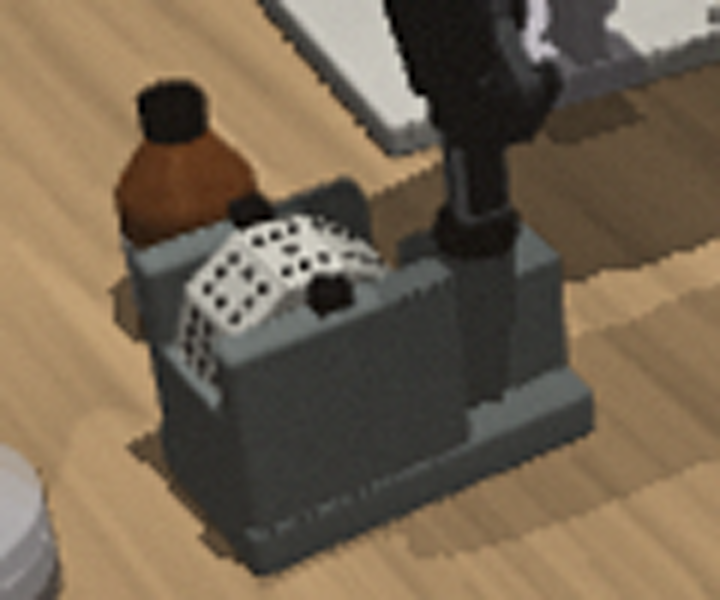

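```bash
python3 -m inch '[0,0,0.001,0, 0,0,0.001,0, 0,0,0.001,0, 0,0,0.001,0, 0,0,0,0, 0,0,0,0, 0,0,0,0, 0,0,0,0, 0,0,0,0, 0,0,0,0]'
python3 - <<'E'
from h import *
im=capture("scene");cv2.imwrite("pics/s21.png",cv2.resize(im[150:250,190:310,::-1],None,fx=6,fy=6,interpolation=cv2.INTER_CUBIC))
E
```

```text
t: 38.05
position: [0.6094, -0.0756, 0.072]
orientation: [[-0.995, 0.104, 0.003], [0.104, 0.995, -0.0], [-0.003, -0.0, -1.0]]
ft_force: [-10.5, 1.2, 29.9]
finger_gap: -0.0
```

View pics/s21.png

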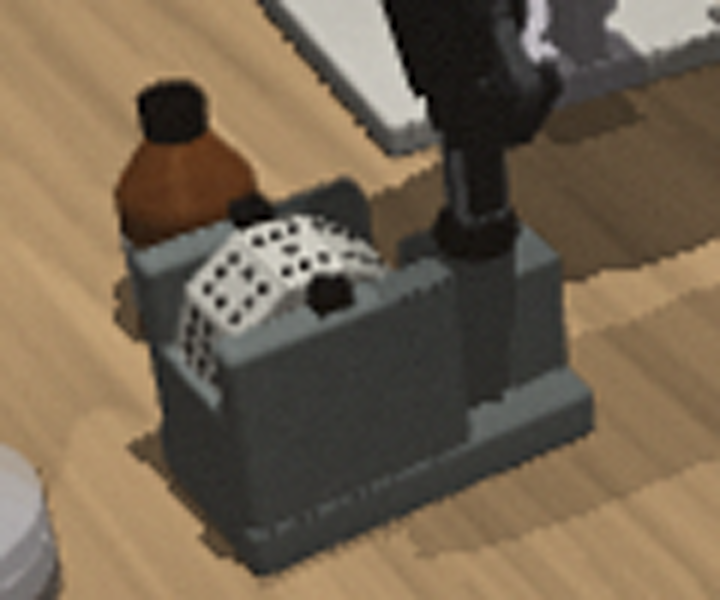

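```bash
python3 -m inch '[0,0,-0.004,0, 0,0,-0.008,0, 0,0,-0.008,0, 0,0,-0.008,0, 0,0,-0.006,0, 0,0,0,0, 0,0,0,0, 0,0,0,0, 0,0,0,0, 0,0,0,0]'
python3 - <<'E'
from h import *
im=capture("scene");cv2.imwrite("pics/s22.png",cv2.resize(im[150:250,190:310,::-1],None,fx=6,fy=6,interpolation=cv2.INTER_CUBIC))
im=capture("side");cv2.imwrite("pics/d22.png",cv2.resize(im[160:260,320:440,::-1],None,fx=6,fy=6,interpolation=cv2.INTER_CUBIC))
E
```

```text
t: 39.1
position: [0.6088, -0.0755, 0.1023]
orientation: [[-0.995, 0.104, -0.001], [0.104, 0.995, -0.0], [0.001, -0.0, -1.0]]
ft_force: [0.7, 0.1, -0.0]
finger_gap: -0.0001
```

View pics/s22.png

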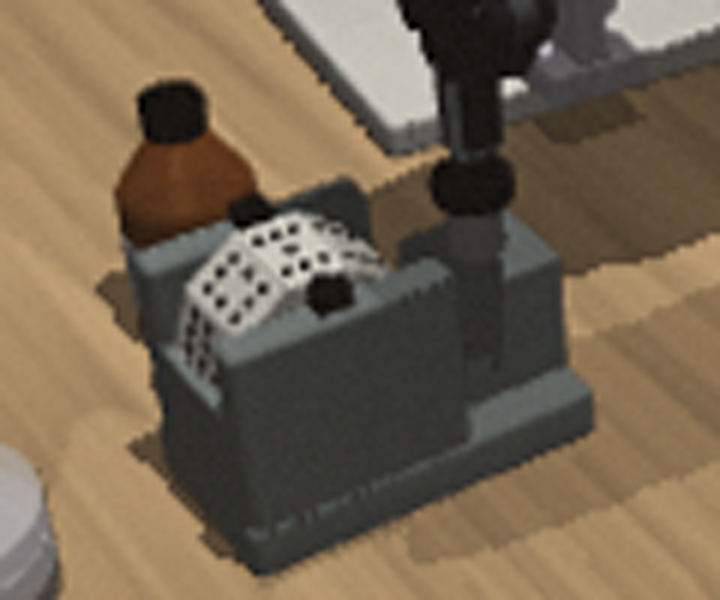

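View pics/d22.png

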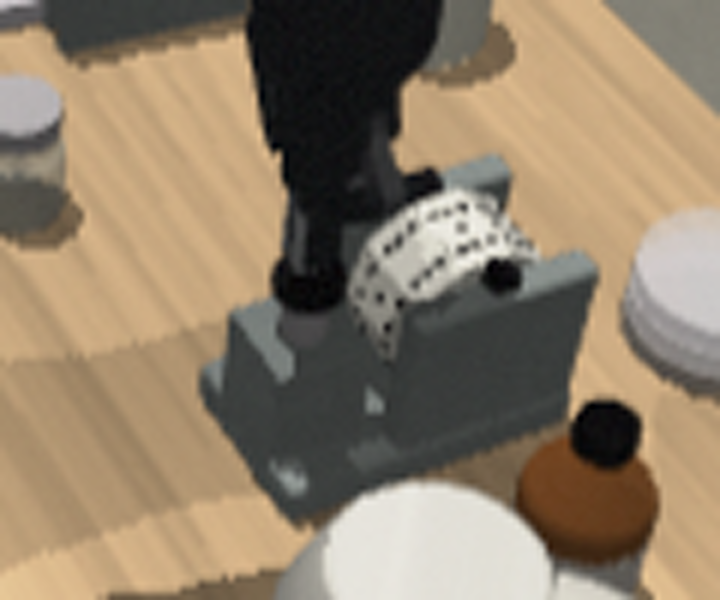

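```bash
python3 -m inch '[0,0,0.006,0, 0,0,0.008,0, 0,0,0.008,0, 0,0,0.007,0, 0,0,0.003,0, 0,0,0,0, 0,0,-0.008,0, 0,0,-0.01,0, 0,0,-0.008,0, 0,0,-0.006,0]'
python3 - <<'E'
from h import *
im=capture("scene");cv2.imwrite("pics/s23.png",cv2.resize(im[160:230,205:285,::-1],None,fx=8,fy=8,interpolation=cv2.INTER_CUBIC));print(np.round(state()["ft_force"],1))
E
```

```text
t: 40.2
position: [0.6088, -0.0756, 0.103]
orientation: [[-0.995, 0.104, -0.0], [0.104, 0.995, -0.0], [0.0, -0.0, -1.0]]
ft_force: [0.1, 0.6, 0.0]
finger_gap: -0.0001
[-0.4 -0.4  1. ]
```

View pics/s23.png

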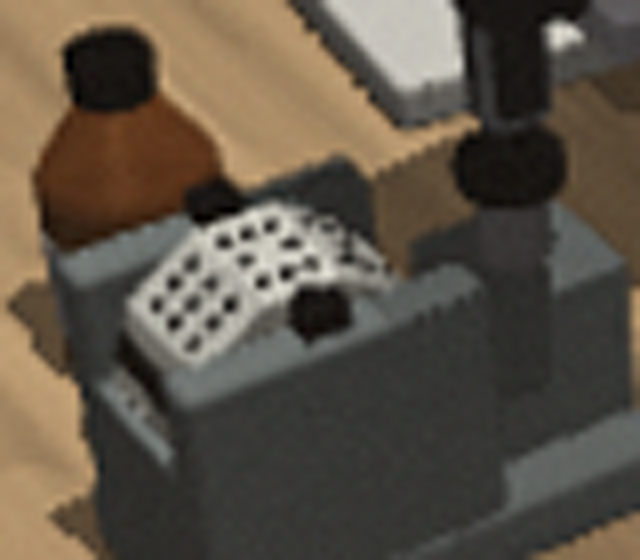

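```bash
python3 -m inch '[0,0,0.006,0, 0,0,0.008,0, 0,0,0.008,0, 0,0,0.007,0, 0,0,0.003,0, 0,0,0,0, 0,0,-0.008,0, 0,0,-0.01,0, 0,0,-0.008,0, 0,0,-0.006,0]'
python3 - <<'E'
from h import *
im=capture("scene");cv2.imwrite("pics/s24.png",cv2.resize(im[160:230,205:285,::-1],None,fx=8,fy=8,interpolation=cv2.INTER_CUBIC));print(np.round(state()["ft_force"],1))
E
```

```text
t: 41.25
position: [0.6088, -0.0755, 0.1029]
orientation: [[-0.995, 0.104, -0.001], [0.104, 0.995, -0.0], [0.001, -0.0, -1.0]]
ft_force: [-0.4, 0.3, 0.6]
finger_gap: 0.0003
[0.4 0.6 0.5]
```

View pics/s24.png

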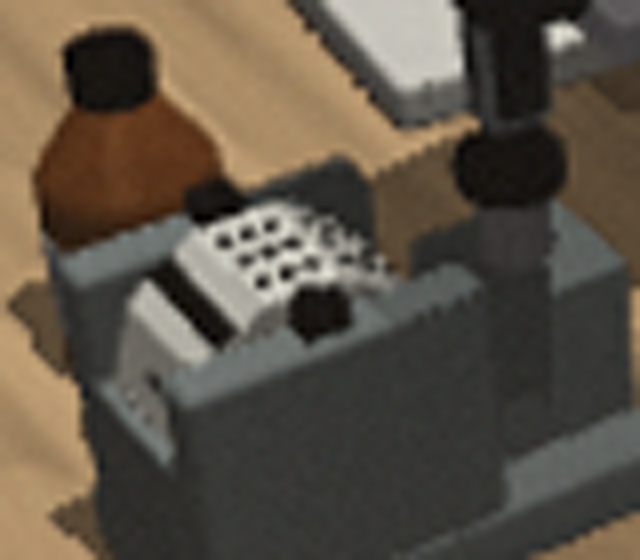

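Face 9 now stands at the pointers (268,255) and the bar, at (195,300), is one face behind. One more press.

```bash
python3 -m inch '[0,0,0.006,0, 0,0,0.008,0, 0,0,0.008,0, 0,0,0.007,0, 0,0,0.003,0, 0,0,0,0, 0,0,-0.008,0, 0,0,-0.01,0, 0,0,-0.008,0, 0,0,-0.006,0]'
python3 - <<'E'
from h import *
im=capture("scene");cv2.imwrite("pics/s25.png",cv2.resize(im[160:230,205:285,::-1],None,fx=8,fy=8,interpolation=cv2.INTER_CUBIC));print(np.round(state()["ft_force"],1))
for l in ("bar","pointer"): print(l,[(u.round(1),round(sc,2)) for u,sc in pp("scene",l)[:1]])
E
```

```text
t: 42.3
position: [0.6087, -0.0755, 0.1029]
orientation: [[-0.995, 0.104, -0.001], [0.104, 0.995, -0.0], [0.001, -0.0, -1.0]]
ft_force: [-0.4, 0.4, 0.3]
finger_gap: 0.0001
[-0.   0.2  0.3]
bar [(array([238.2, 189.7]), 0.97)]
pointer [(array([237.5, 188.4]), 0.8)]
```

View pics/s25.png

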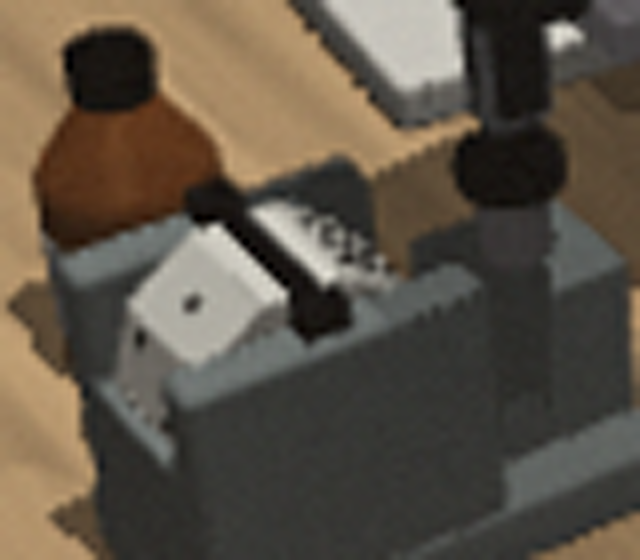

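The bar runs exactly between the two pointers. I'll lift clear and do a final check of everything.

```bash
python3 -m inch '[0,0,-0.004,0, 0,0,-0.01,0, 0.002,0,-0.018,0, 0.006,0,-0.02,0, 0.01,0,-0.02,0, 0.012,0,-0.018,0, 0.01,0,-0.01,0, 0.006,0,-0.004,0, 0.002,0,0,0, 0,0,0,0]'
python3 - <<'E'
from h import *
im=capture("scene");cv2.imwrite("pics/s26.png",im[:,:,::-1])
im=capture("side");cv2.imwrite("pics/d26.png",im[:,:,::-1])
c=cam("wrist");im=capture("wrist");cv2.imwrite("pics/w26.png",im[:,:,::-1])
for n in ("scene","side"):
  for l in ("bar","pointer","dish","lens_spot","step_top"): print(n,l,[(u.round(1),round(sc,2)) for u,sc in pp(n,l)[:1]])
E
```

```text
t: 43.45
position: [0.5609, -0.0705, 0.2061]
orientation: [[-0.995, 0.104, -0.001], [0.104, 0.995, -0.0], [0.001, -0.0, -1.0]]
ft_force: [0.5, -0.0, -0.2]
finger_gap: -0.0001
scene bar [(array([240. , 193.5]), 0.71)]
scene pointer [(array([234.8, 187.3]), 0.97)]
scene dish [(array([268.4, 140.3]), 0.71)]
scene lens_spot [(array([268. , 140.9]), 0.83)]
scene step_top [(array([266.6, 179.4]), 0.52)]
side bar [(array([396.2, 200.9]), 0.63)]
side pointer [(array([396. , 199.2]), 0.78)]
side dish [(array([372. , 347.1]), 0.73)]
side lens_spot [(array([371.9, 350.7]), 0.74)]
side step_top [(array([372.4, 208.1]), 0.53)]
```

View pics/s26.png

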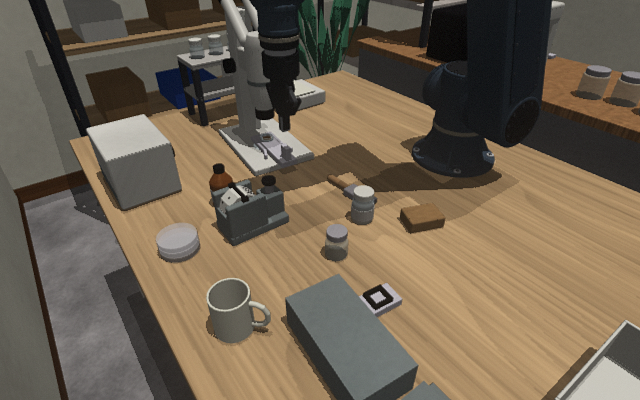

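View pics/d26.png

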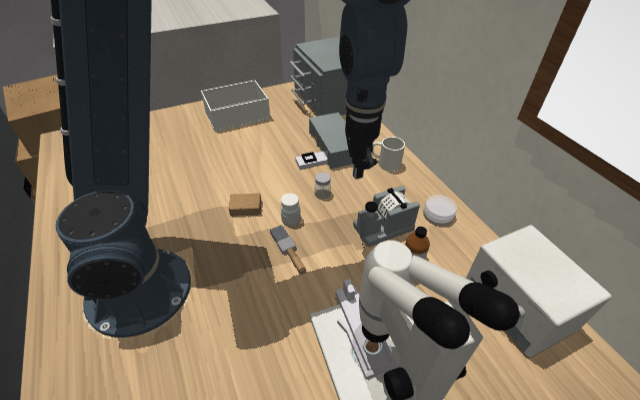

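View pics/w26.png

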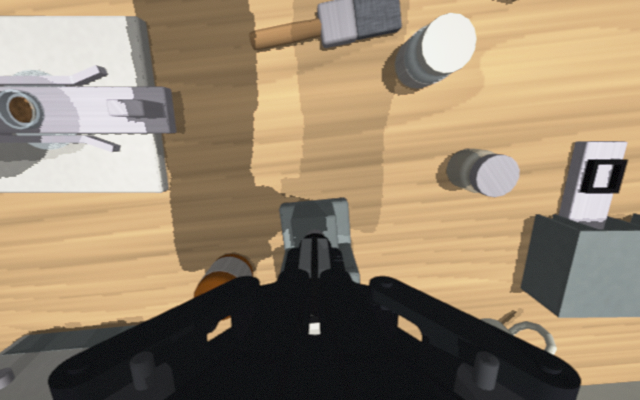

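```bash
python3 -c "
from bench import *
print(job_done())"
```

```text
the job is handed in; nothing more can be done
None
```

The carrier with the round dish is home under the lens, released, and the counter's bar stands at the two pointers. I handed the job in at about 44 s of the 72 s allowed.

**Carrier:** I drew it out by its plate along the table and re-gripped it by the fin. I carried it level: the dish moved only about 1 pixel in the wrist picture when I lifted it. I slid it between the rails until about 15 N of reaction showed it against the end stop, then let go. Measured from the picture, the tail overhangs the base edge by about 29 mm, where 28 mm is expected when home. The dish and lens-spot detections agree to about 1 pixel in the scene camera and about 4 in the side camera.

**Counter:** I gave it four full presses, with the button coming up each time. The last close-up shows the bar lying between the two pointers. The side camera has them about 2 pixels apart. In the scene camera they were about 1 pixel apart, but in a repeat taken after I lifted away they were about 8 apart. I took that repeat as detector noise, because the picture looked unchanged.

**Not smooth:**
- **First grasp:** I closed too high, because the finger ends really sit about 19 mm behind the stated TCP. The fingers came down on top of the plate or the dish rim with about 6 N. Nothing moved visibly, and I re-gripped lower.
- **First press:** it ended with about 30 N on the button at its stop, under the 40 N limit.

The other objects look unmoved in the last pictures.

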